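# Fetch the hemmed-in blank tile to the painting jig

### The arm

A 6-joint arm with a two-finger parallel gripper is mounted at the origin on the work surface. World frame = base frame: x ahead of the robot, y to its left, z up, the work surface at z = 0. Lengths are in m, angles in rad, forces in N, time in s.
With the tool pointing down it reaches from about 0.25 to 0.775 m from the base axis. Payload 4 kg.
Tool frame: the origin (TCP) lies between the finger pads; the fingertips stand 22 mm ahead of it and the grasp point (between the pads) lies 3 mm ahead of it; z points along the fingers, y is the line along which they close (so a half turn about z gives the same grasp; the last joint's range is limited). The gripper opens to 85 mm and grips with 20 to 120 N. Pads are 22 mm wide; open, the fingers measure 114 mm over their backs; the gripper's body (76 mm by 85 mm) begins 54 mm behind the grasp point. The pads swing forward as they close: fully open they stand 13 mm farther back than shut.
Start: joints at [-1.286, 0.087, 1.371, -0, 1.684, -0.103], TCP at [0.208, -0.509, 0.253] pointing down, gripper open.
Joint ranges: [-3.1, 3.1], [-0.76, 2.03], [0.27, 2.55], [-1.08, 4.22], [0.17, 2.65], [-2.57, 2.57]. Speed limits (rad/s): [2.79, 2.79, 3.14, 3.14, 3.14, 3.14].

### API

Orientations are given as a unit quaternion [w, x, y, z].
In Python, from workcell import arm gives the robot as it stands.
- The arm moves only by the tool carry_out, never from a script. Its argument "targets" is a list of rows, each a list of 6 numbers: the shift along the tool's x, y, z as a fraction of full scale, then the turn, a rotation vector about the tool's x, y, z as a fraction of full scale. In form: [[dx, dy, dz, rx, ry, rz], ...]. A call has 1 to 12 rows; each row shifts and turns the commanded pose from where the row before left it, along the tool's axes as they then stand; what a row does not reach is not made up. Full scale, the value 1, is 4 cm for a shift and 4 degrees for a turn. A row lasts 1/10 s, in which the tool goes at most 50 mm and 8.59 degrees, less where a joint would pass 70% of its speed; a pose out of reach is approached as far as the arm can. A call with a number of a shift or a turn outside -1 to 1 is refused whole. A call with a gripper value outside its range is refused whole. "jaw" is the gripper's target within -1 to 1 (fully open at 1, half-way at 0, shut at -1), set as the call begins (left out, the last holds). The fingers move at their own pace and stop on an object; "squeeze" is the grip in N (left out, the last holds). Time passes only in rows, so rows that do not move let the fingers close. It gives the time, the measured TCP pose, the force, the opening and the grip force at its end, in the units of the state.
- arm.get_obs(): the state, without advancing time (a new reading comes with each control period).
- arm.snapshot(name): name is "scene" or "side" or "wrist"; returns a dict with "frame" (384x512x3 uint8, blue, green, red), "z_map" (384x512 float32, m along the optical axis (not along the pixel's ray), 0 where there is no reading), "intrinsics" (3x3 intrinsics, pixels), "rvec" (rotation vector, rad) and "tvec" (3), from world to camera coordinates, as OpenCV has them. Camera axes: x right, y down, z forward; pixel columns grow to the right and rows downward; lengths in m; the calibration is good to about 2 mm. A picture is of the moment at which its call begins.
- arm.close_job(): hands the job in; it is judged then, once.
The state is a dict: "t": time; "q": joint angles; "qvel": joint speeds; "joint_torque": joint torques, N m; "ee_pos": TCP position; "eef_rot": TCP orientation; "force": force on the tool from outside, world axes, zero at the start; "wrist_torque": the same for the moment, N m; "finger_gap": opening from 0.0 (shut) to 1.0 (fully open); "grip_force": force on a finger pad.
Only numpy, scipy, OpenCV 4.12 (cv2) and the standard library are available. Lean on these libraries where they do the work, as an engineer would, in place of code of your own. Each camera call takes 0.05 s, during which the arm holds its last target. There are 200 camera calls.

### The job

The blank clay tile on the drying board is hemmed in by the tagine lid, the cup and the vase: first stand all three aside on the plank, then fetch the tile into the painting jig, one short edge tucked under the brass lip and the other lowered behind the stop, so that it lies flat, straight and centred on the bed. With the tile in, stand lid, cup and vase back on the drying board, each just where it stood before. Set the painted pieces down gently without dropping or tipping them, and leave the small dish on the drying board and the bowl on the plank where they are.

Things in the scene. Friction and masses are not known exactly. Their poses are not given: they have to be found in the camera images.
- tile_mid (a point): Blank tile of plain red clay, 120 long (its x) x 56 wide (its y) x 10 thick (z), lying flat on the drying board; the two ends are alike. Point at its centre, 5 mm above its underside. About 140 g.
- lid_mid (a point): Painted conical tagine lid standing on its rim: foot rim 84 diameter, 87 high, sloping to a 20 neck 59 above its foot, with an upright round knob on top of about 25 diameter (from 63 to 82 above the foot; take it there). Point on its axis, 43.5 mm above its foot; z up. About 170 g.
- cup_mid (a point): Painted straight open cup without handle, 84 high, 53 diameter at the foot, 59 at the rim, wall 4. Point on its axis, 42 mm above its foot; z up. About 160 g.
- vase_mid (a point): Painted bud vase, 105 high: belly 66 diameter 32 above the foot, straight neck 32 diameter from 78 to 98 above the foot (take it there), slightly flared mouth 35 at the top. Point on its axis, 52.5 mm above its foot; z up. About 220 g.
- board: Drying board, fixed, on which tile, lid, cup, vase and the small dish stand: wood slats, 280 (x) x 270 (y), its top 18 above the table. Origin at the centre of its underside. Which of lid, cup and vase stands in which of the three places round the tile varies.
- plank: Long narrow plank, fixed, the side area: 400 (x) x 115 (y), its top 18 above the table. Origin at the centre of its underside. Its +x end (away from the robot) carries the small bowl, about 155 mm from the origin; the rest is free. It is on either side of the drying board.
- jig: Fixed wooden jig, base 190x110x12; origin under its middle. Bed: bar 36 wide (y), x -64 to 64, top 36 above the table; the tile overhangs its sides. +x end, away from the robot: head block (face x=64) with brass lip 72 wide reaching back over the bed to x=50, underside 16, top 21 above the bed. -x end: stop (face x=-64), 6 above the bed. The tile goes between stop and head, long side along x.
- salt_dish_mid (a point): Small finished dish, 54 diameter, 24 high, on the back left corner (as the robot sees it) of the drying board: leave it. Point on its axis, 12 mm above its foot.
- plank_bowl_mid (a point): Small finished bowl, 68 diameter, 32 high, on the +x end of the plank: leave it. Point on its axis, 16 mm above its foot.
There are look-alikes about, which are no part of the job. Leave any orange look-alike of the part that bears cup_mid alone.

How it is judged:
On the way, in this order (a step that is already met when the one before it is completed fails the run):
1. lid, cup and vase all stand on the plank, let go (x of lid_mid in the frame of plank between -0.195 and 0.195 m and y of lid_mid in the frame of plank between -0.055 and 0.055 m and height (world z) of lid_mid between 0.0575 and 0.0655 m and angle between each of lid_mid, cup_mid, vase_mid's own z axis and vertical below 0.15 rad and linear speed of each of lid, cup, vase below 0.02 m/s and x of cup_mid in the frame of plank between -0.195 and 0.195 m and y of cup_mid in the frame of plank between -0.055 and 0.055 m and height (world z) of cup_mid between 0.056 and 0.064 m and x of vase_mid in the frame of plank between -0.195 and 0.195 m and y of vase_mid in the frame of plank between -0.055 and 0.055 m and height (world z) of vase_mid between 0.0665 and 0.0745 m and contact force between the fingers and lid below 0.1 N and contact force between the fingers and cup below 0.1 N and contact force between the fingers and vase below 0.1 N), for 0.2 s.
2. the tile lies seated in the jig, one end under the lip, while lid, cup and vase still stand on the plank (x of tile_mid in the frame of jig between -0.007 and 0.007 m and y of tile_mid in the frame of jig between -0.01 and 0.01 m and z of tile_mid in the frame of jig between 0.0375 and 0.043 m and angle between tile_mid's own z axis and vertical below 0.03 rad and angle between the x axis of tile_mid and the x axis of jig, either way round below 0.12 rad and linear speed of each of tile, lid, cup, vase below 0.02 m/s and contact force between the fingers and tile below 0.1 N and x of lid_mid in the frame of plank between -0.195 and 0.195 m and y of lid_mid in the frame of plank between -0.055 and 0.055 m and height (world z) of lid_mid between 0.0575 and 0.0655 m and angle between each of lid_mid, cup_mid, vase_mid's own z axis and vertical below 0.15 rad and x of cup_mid in the frame of plank between -0.195 and 0.195 m and y of cup_mid in the frame of plank between -0.055 and 0.055 m and height (world z) of cup_mid between 0.056 and 0.064 m and x of vase_mid in the frame of plank between -0.195 and 0.195 m and y of vase_mid in the frame of plank between -0.055 and 0.055 m and height (world z) of vase_mid between 0.0665 and 0.0745 m), for 0.2 s.
At the end, for the whole second after the job is handed in: The tile lies flat (within 0.03 rad) on the jig's bed, under the lip and behind the stop, its centre within 7 mm along and 10 mm across of the bed's centre, straight within 0.12 rad; lid, cup and vase each stand upright within 15 mm of where they stood at the start; all released and at rest (x of tile_mid in the frame of jig between -0.007 and 0.007 m and y of tile_mid in the frame of jig between -0.01 and 0.01 m and z of tile_mid in the frame of jig between 0.0375 and 0.043 m and angle between tile_mid's own z axis and vertical below 0.03 rad and angle between the x axis of tile_mid and the x axis of jig, either way round below 0.12 rad and linear speed of each of tile, lid, cup, vase below 0.02 m/s and contact force between the fingers and tile below 0.1 N and distance of each of lid_mid, cup_mid, vase_mid from where it was at the start of the episode below 0.015 m and angle between each of lid_mid, cup_mid, vase_mid's own z axis and vertical below 0.15 rad); the robot touches nothing.
It fails at once if a painted piece is tipped over (more than 0.6 rad) (angle between any of lid_mid, cup_mid, vase_mid's own z axis and vertical above 0.6 rad).
It fails at once if one of the two small bowls is disturbed (moved more than 15 mm) (distance of any of salt_dish_mid, plank_bowl_mid from where it was at the start of the episode above 0.015 m).
It fails at once if a painted piece is banged or pressed hard on the drying board or the plank (more than 60 N) (contact force between any of lid, cup, vase and board above 60 N or contact force between any of lid, cup, vase and plank above 60 N).
It fails at once if a painted piece is dropped (falls free of the fingers at over 0.5 m/s, a fall of more than about 13 mm) ((linear speed of lid above 0.5 m/s and contact force between the fingers and lid below 0.05 N) or (linear speed of cup above 0.5 m/s and contact force between the fingers and cup below 0.05 N) or (linear speed of vase above 0.5 m/s and contact force between the fingers and vase below 0.05 N)).
It also fails if it takes over 152 s, if anything falls off the work surface, if the arm or the gripper's body presses on something with over 40 N, if the wrist force passes 120 N, or if a joint passes its speed limit or range.

## Working session

There is one attempt and no reset: what is moved stays moved. The work goes in short steps, Python scripts to look and compute and a tool call to move; the robot and the scene stay as the last step left them, time stands still between calls to the robot, and variables do not carry over. Pictures are saved under pics/ and viewed, at most 14 in all, crops included, and the job is handed in when it is done.

Besides the shell and the picture viewer there is one more tool, called in YAML: its name, and indented under it one key for each argument. carry_out: Moves the arm, as the interface text tells. Its arguments: {"type":"object","properties":{"targets":{"type":"array","items":{"type":"array","items":{"type":"number","minimum":-1,"maximum":1}}},"jaw":{"type":"number"},"squeeze":{"type":"number"}},"required":["targets"]}

```bash
mkdir -p pics; ls; cat > h.py <<'E'
import numpy as np, cv2
from workcell import arm
def snap(n,f=None):
    s=arm.snapshot(n)
    if f: cv2.imwrite('pics/'+f,s['frame'])
    K=np.array(s['intrinsics'],float);R=cv2.Rodrigues(np.array(s['rvec'],float))[0];t=np.array(s['tvec'],float).ravel()
    z=s['z_map'];v,u=np.mgrid[:z.shape[0],:z.shape[1]]
    c=np.stack([(u-K[0,2])/K[0,0]*z,(v-K[1,2])/K[1,1]*z,z],-1)
    P=(c-t)@R; P[z==0]=np.nan
    return s['frame'],P,(K,R,t)
def st():
    o=arm.get_obs();print({k:np.round(o[k],4).tolist() for k in('t','q','ee_pos','eef_rot','force','finger_gap','grip_force')})
E
python3 - <<'E'
from h import *
st()
a=snap('scene','s0.png');b=snap('side','d0.png')
np.savez('m0.npz',a=a[1],b=b[1],ia=a[0],ib=b[0])
for n,x in(('scene',a),('side',b)):
    K,R,t=x[2];print(n,K[0,0],-R.T@t,np.nanmin(x[1],(0,1)),np.nanmax(x[1],(0,1)))
cv2.imwrite('pics/both.png',cv2.resize(np.hstack([a[0],b[0]]),(800,300)))
E
```

```text
pics
{'t': 0.0, 'q': [-1.2861, 0.088, 1.3723, -0.0, 1.6836, -0.1031], 'ee_pos': [0.2078, -0.5087, 0.2521], 'eef_rot': [-0.0011, 0.9813, 0.1927, -0.0001], 'force': [-0.0317, -0.4145, 0.2481], 'finger_gap': 1.0005, 'grip_force': 0.0}
scene 438.4304152171292 [ 1.1210204  -0.37604308  0.81188851] [-1.4395445  -0.5769931  -0.76681594] [1.26317952 1.66428439 0.34162752]
side 349.086149899748 [ 0.51084701 -0.58275665  0.68661258] [-0.24555973 -0.48055558 -0.76709021] [1.95467546 1.67563504 0.42509443]
```

View pics/s0.png

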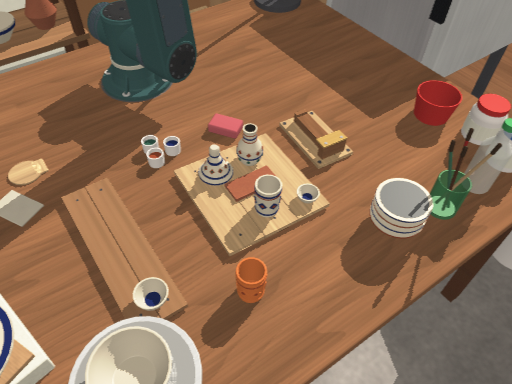

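View pics/d0.png

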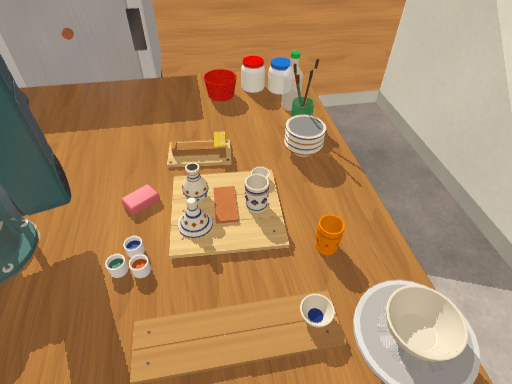

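The scene view shows the lid at (215,170), vase (250,145), cup (267,195), tile (252,184), dish (308,193) on the board. The jig is at (318,135), the plank at (115,245) and the orange decoy at (252,280). The side view agrees.

```bash
python3 - <<'E'
from h import *
m=np.load('m0.npz')
H=np.full((700,900),np.nan);C=np.zeros((700,900,3),np.uint8)  # 1px=1mm rows: x 0.8->0.1 ; cols: y 0.4->-0.5
o=[]
for k in 'ab':
    P=m[k].reshape(-1,3);I=m['i'+k].reshape(-1,3)
    g=np.isfinite(P).all(1)&(P[:,2]>-.01)&(P[:,2]<.2);P=P[g];I=I[g]
    i=np.argsort(P[:,2]);P=P[i];I=I[i]
    r=((.8-P[:,0])*1000).astype(int);c=((.4-P[:,1])*1000).astype(int)
    q=(r>=0)&(r<698)&(c>=0)&(c<898)
    for dr in(0,1):
        for dc in(0,1): C[r[q]+dr,c[q]+dc]=I[q]
    o.append(P)
cv2.imwrite('pics/top.png',C[:, :800] if 0 else cv2.resize(C,(771,600)))
P=np.vstack(o);np.save('P.npy',P)
def circ(p):
    A=np.c_[2*p,np.ones(len(p))];x=np.linalg.lstsq(A,(p**2).sum(1),rcond=None)[0];return x[:2],np.sqrt(x[2]+x[:2]@x[:2])
# coarse: print connected blobs by height on 3mm grid
Z=np.zeros((300,400),np.float32);r=((.85-P[:,0])/.003).astype(int);c=((.45-P[:,1])/.003).astype(int)
q=(r>=0)&(r<300)&(c>=0)&(c<400);np.maximum.at(Z,(r[q],c[q]),P[q,2])
for lo in(.012,.034,.06):
    n,L,S,ce=cv2.connectedComponentsWithStats(((Z>lo)).astype(np.uint8))
    for k in range(1,n):
        if S[k,4]>15:
            x,y,w,h,a=S[k];print(lo,'x %.3f..%.3f y %.3f..%.3f'%(.85-(y+h)*.003,.85-y*.003,.45-(x+w)*.003,.45-x*.003),a,'zmax %.3f'%Z[L==k].max())
E
```

```text
0.012 x 0.817..0.850 y 0.327..0.405 132 zmax 0.200
0.012 x 0.766..0.850 y 0.174..0.300 919 zmax 0.098
0.012 x 0.337..0.850 y -0.483..-0.240 7269 zmax 0.146
0.012 x 0.751..0.814 y -0.159..-0.096 170 zmax 0.087
0.012 x 0.532..0.718 y -0.579..-0.501 665 zmax 0.080
0.012 x 0.409..0.712 y -0.123..0.171 7328 zmax 0.127
0.012 x 0.415..0.613 y 0.207..0.318 1311 zmax 0.061
0.012 x 0.451..0.526 y 0.306..0.333 52 zmax 0.016
0.012 x 0.421..0.457 y 0.315..0.333 30 zmax 0.015
0.012 x 0.298..0.394 y 0.051..0.144 495 zmax 0.033
0.012 x 0.277..0.373 y -0.141..-0.084 339 zmax 0.038
0.012 x 0.310..0.358 y -0.087..-0.039 167 zmax 0.038
0.012 x -0.050..0.223 y -0.111..0.111 1545 zmax 0.200
0.034 x 0.817..0.850 y 0.327..0.405 132 zmax 0.200
0.034 x 0.766..0.850 y 0.174..0.300 918 zmax 0.098
0.034 x 0.733..0.850 y -0.483..-0.285 2046 zmax 0.146
0.034 x 0.751..0.814 y -0.159..-0.096 166 zmax 0.087
0.034 x 0.661..0.733 y -0.336..-0.264 256 zmax 0.055
0.034 x 0.535..0.718 y -0.579..-0.501 660 zmax 0.080
0.034 x 0.640..0.697 y 0.084..0.141 122 zmax 0.046
0.034 x 0.607..0.670 y -0.015..0.051 179 zmax 0.105
0.034 x 0.427..0.595 y 0.225..0.309 748 zmax 0.061
0.034 x 0.457..0.526 y 0.039..0.102 330 zmax 0.127
0.034 x 0.448..0.517 y -0.054..0.012 312 zmax 0.109
0.034 x 0.328..0.349 y -0.132..-0.093 24 zmax 0.036
0.034 x 0.277..0.322 y -0.132..-0.102 31 zmax 0.037
0.034 x -0.050..0.223 y -0.078..0.111 892 zmax 0.200
0.06 x 0.817..0.850 y 0.327..0.405 130 zmax 0.200
0.06 x 0.766..0.850 y 0.174..0.300 909 zmax 0.098
0.06 x 0.733..0.850 y -0.483..-0.285 2046 zmax 0.146
0.06 x 0.751..0.814 y -0.159..-0.096 162 zmax 0.087
0.06 x 0.580..0.703 y -0.570..-0.525 231 zmax 0.080
0.06 x 0.607..0.670 y -0.015..0.051 166 zmax 0.105
0.06 x 0.457..0.523 y 0.039..0.102 289 zmax 0.127
0.06 x 0.460..0.502 y -0.042..0.000 120 zmax 0.109
0.06 x -0.050..0.223 y -0.078..0.111 794 zmax 0.200
```

View pics/top.png

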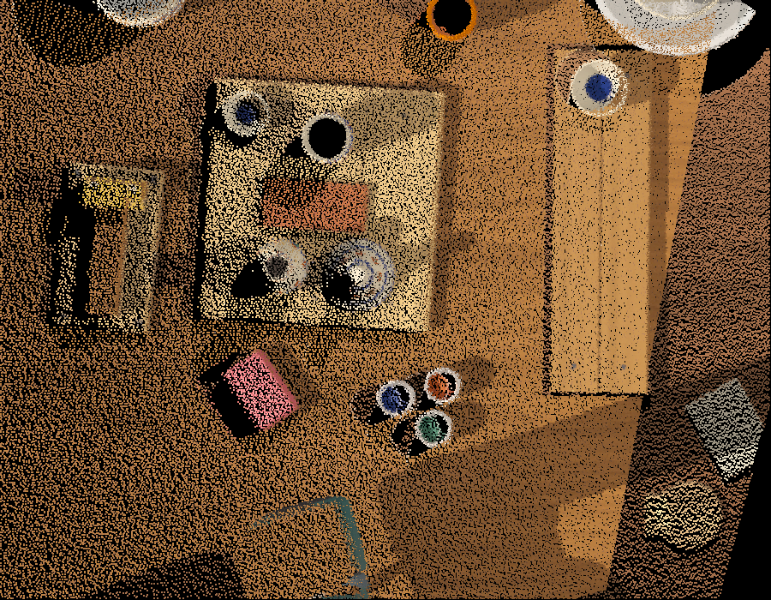

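The top-down map shows the tile at (315,205), with the dish and cup above it (away from the robot) and the vase and lid below. The plank is at the right and the jig at the left, with everything yawed by a few degrees at most. Next I fit each pose.

```bash
cat >> h.py <<'E'
def circ(p,it=4,r=None):
    from scipy.optimize import least_squares
    if r is None:
        f=lambda x:np.hypot(p[:,0]-x[0],p[:,1]-x[1])-x[2]
        s=least_squares(f,[*p.mean(0),.03],loss='soft_l1',f_scale=.001)
    else:
        f=lambda x:np.hypot(p[:,0]-x[0],p[:,1]-x[1])-r
        s=least_squares(f,p.mean(0),loss='soft_l1',f_scale=.001)
    return np.round(s.x,4)
def box(P,x0,x1,y0,y1,z0,z1): 
    return P[(P[:,0]>x0)&(P[:,0]<x1)&(P[:,1]>y0)&(P[:,1]<y1)&(P[:,2]>z0)&(P[:,2]<z1)]
def rect(p):
    r=cv2.minAreaRect((p[:,:2]*1000).astype(np.float32));return np.round(r[0],1),np.round(r[1],1),round(r[2],2)
E
python3 - <<'E'
from h import *
m=np.load('m0.npz')
for k in 'ab':
    P=m[k].reshape(-1,3);P=P[np.isfinite(P).all(1)];print(k)
    for n,b,zs in(('lid',(.44,.53,-.06,.02),[(.02,.026),(.026,.034),(.083,.098)]),('cup',(.60,.68,-.025,.06),[(.03,.06),(.06,.09),(.094,.106)]),('vase',(.45,.53,.03,.11),[(.045,.058),(.098,.115),(.118,.13)])):
        for z in zs:
            p=box(P,*b,*z)
            if len(p)>15:print(n,z,len(p),circ(p[:,:2]))
    v=box(P,.6,.72,.08,.15,.038,.05);print('dish',circ(v[:,:2]))
    v=box(P,.64,.75,-.35,-.25,.044,.06);print('bowl',circ(v[:,:2]))
    print('plank',rect(box(P,.3,.8,-.41,-.22,.013,.022)))
    print('board',rect(box(P,.39,.73,-.14,.18,.013,.022)))
    g=m['i'+k].reshape(-1,3)[np.isfinite(m[k].reshape(-1,3)).all(1)].astype(int)
    t=(g[:,2]-g[:,1]>45)&(P[:,0]>.53)&(P[:,0]<.6)&(P[:,1]>-.06)&(P[:,1]<.12)&(P[:,2]>.022)&(P[:,2]<.034)
    q=P[t];print('tile',rect(q),np.median(q[:,2]),len(q))
    for z in((.02,.0555) ,(.033,.039),(.053,.062)):
        q=box(P,.40,.62,.2,.325,*z);print('jig',z,rect(q),len(q))
    q=box(P,.40,.62,.2,.325,.008,.016);print('jigbase',rect(q))
E
```

```text
a
lid (0.02, 0.026) 111 [ 0.4777 -0.0204  0.0408]
lid (0.026, 0.034) 190 [ 0.476  -0.019   0.0374]
lid (0.083, 0.098) 52 [ 0.4772 -0.0202  0.0119]
cup (0.03, 0.06) 233 [0.6389 0.0162 0.026 ]
cup (0.06, 0.09) 395 [0.6393 0.016  0.0267]
cup (0.094, 0.106) 222 [0.6387 0.0163 0.0272]
vase (0.045, 0.058) 113 [0.4865 0.074  0.0324]
vase (0.098, 0.115) 73 [0.4872 0.0739 0.0155]
vase (0.118, 0.13) 133 [0.4883 0.0731 0.0127]
dish [0.6678 0.1114 0.0245]
bowl [ 0.6971 -0.3018  0.031 ]
plank (array([ 540.1, -303.9]), array([113.7, 402.6]), 89.35)
board (array([544.4,  23.9]), array([270.3, 315.3]), 86.43)
tile (array([558.7,  32.6]), array([125.5,  56.2]), 89.35) 0.028184047560463485 657
jig (0.02, 0.0555) (array([513.4, 276.1]), array([ 73.8, 164.3]), 80.19) 805
jig (0.033, 0.039) (array([511.4, 270. ]), array([ 72.4, 160.5]), 84.57) 401
jig (0.053, 0.062) (array([572.8, 265.4]), array([75.3, 37. ]), 84.57) 295
jigbase (array([511.3, 270. ]), array([112.9, 192.7]), 85.08)
b
lid (0.02, 0.026) 125 [ 0.4799 -0.0173  0.0411]
lid (0.026, 0.034) 192 [ 0.4798 -0.0155  0.0368]
lid (0.083, 0.098) 49 [ 0.4801 -0.0171  0.0117]
cup (0.03, 0.06) 172 [0.6402 0.0191 0.0264]
cup (0.06, 0.09) 343 [0.6401 0.0181 0.0266]
cup (0.094, 0.106) 179 [0.64   0.0188 0.0272]
vase (0.045, 0.058) 95 [0.4897 0.0779 0.0325]
vase (0.098, 0.115) 70 [0.4897 0.0774 0.0159]
vase (0.118, 0.13) 118 [0.49   0.0752 0.0128]
dish [0.6702 0.1141 0.0243]
bowl [ 0.6976 -0.2995  0.0311]
plank (array([ 542.6, -300.8]), array([115.4, 400.3]), 89.18)
board (array([544.6,  27. ]), array([272.1, 317.2]), 86.08)
tile (array([561.3,  33.3]), array([122.1,  56. ]), 86.58) 0.027985329955300058 770
jig (0.02, 0.0555) (array([517.3, 282.6]), array([ 76.4, 162.6]), 76.24) 598
jig (0.033, 0.039) (array([516.8, 271.5]), array([ 51.5, 156.6]), 77.07) 322
jig (0.053, 0.062) (array([577., 269.]), array([77. , 32.4]), 83.64) 177
jigbase (array([513.4, 274.4]), array([113.7, 189.6]), 84.49)
```

carry_out:
  targets:
    - [0,0,0,0,0,0.925]
    - [0,0,0,0,0,0.925]
    - [0,0,0,0,0,0.925]
    - [0,0,0,0,0,0.925]
    - [0,0,0,0,0,0.925]
    - [0,0,0,0,0,0.925]
    - [0.376,-0.68,0,0,0,0]
    - [0.376,-0.68,0,0,0,0]
    - [0.376,-0.68,0,0,0,0]
    - [0.376,-0.68,0,0,0,0]
    - [0.376,-0.68,0,0,0,0]
    - [0.376,-0.68,0,0,0,0]
  jaw: 0.1
  squeeze: 25

```text
t: 1.3
ee_pos: [0.2984, -0.3446, 0.2527]
eef_rot: [-0.0, 1.0, 0.0, -0.0]
force: [0.7, 0.6, 0.3]
finger_gap: 0.551
grip_force: 0.0
```

carry_out:
  targets:
    - [0.376,-0.68,0,0,0,0]
    - [0.376,-0.68,0,0,0,0]
    - [0.376,-0.68,0,0,0,0]
    - [0.376,-0.68,0,0,0,0]
    - [0.376,-0.68,0,0,0,0]
    - [0.376,-0.68,0,0,0,0]
    - [0.376,-0.68,0,0,0,0]
    - [0.376,-0.68,0,0,0,0]
    - [0.376,-0.68,0,0,0,0]
    - [0.376,-0.68,0,0,0,0]
    - [0.376,-0.68,0,0,0,0]
    - [0.376,-0.68,0,0,0,0]

```text
t: 2.5
ee_pos: [0.4787, -0.0182, 0.2528]
eef_rot: [0.0, 1.0, 0.0, -0.0]
force: [0.7, -0.5, -0.0]
finger_gap: 0.552
grip_force: 0.0
```

```bash
python3 - <<'E'
from h import *
st()
f,P,_=snap('wrist','w0.png');P=P.reshape(-1,3);P=P[np.isfinite(P).all(1)]
np.save('Pw.npy',P)
for n,b,zs in(('lid',(.43,.53,-.07,.02),[(.02,.026),(.026,.034),(.083,.098)]),('cup',(.60,.68,-.025,.06),[(.06,.09),(.094,.106)]),('vase',(.45,.53,.03,.12),[(.045,.058),(.098,.115),(.118,.13)])):
    for z in zs:
        p=box(P,*b,*z)
        if len(p)>15:print(n,z,len(p),circ(p[:,:2]))
q=box(P,.535,.585,-.06,.12,.024,.034)
if len(q):print('tile',rect(q))
E
```

```text
{'t': 2.5, 'q': [-0.1563, -0.071, 1.5312, -0.0002, 1.6823, 1.414], 'ee_pos': [0.4787, -0.0182, 0.2528], 'eef_rot': [0.0, 1.0, 0.0002, -0.0005], 'force': [0.6871, -0.4647, -0.0332], 'finger_gap': 0.5516, 'grip_force': 0.0}
lid (0.02, 0.026) 785 [ 0.4786 -0.0176  0.0395]
lid (0.026, 0.034) 613 [ 0.4783 -0.0173  0.0347]
lid (0.083, 0.098) 99 [ 0.4781 -0.0172  0.0122]
cup (0.06, 0.09) 397 [0.6359 0.0179 0.0259]
cup (0.094, 0.106) 545 [0.6379 0.0195 0.0271]
vase (0.045, 0.058) 283 [0.488  0.077  0.0325]
vase (0.098, 0.115) 236 [0.4881 0.0768 0.0161]
vase (0.118, 0.13) 1145 [0.4886 0.0763 0.0121]
tile (array([560.1,  34.1]), array([ 49.4, 122.1]), 0.01)
```

View pics/w0.png

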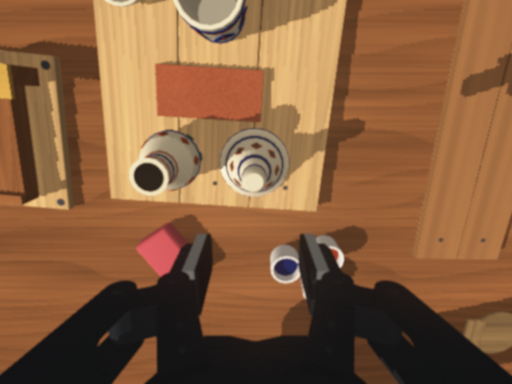

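The wrist view shows the lid at (255,165), the vase at (155,175), the tile at (210,92) and the cup at (213,15), and it agrees with the fits. Taking the lid's knob.

carry_out:
  targets:
    - [0,0,0.4,0,0,0]
    - [0,0,0.4,0,0,0]
    - [0,0,0.4,0,0,0]
    - [0,0,0.4,0,0,0]
    - [0,0,0.4,0,0,0]
    - [0,0,0.4,0,0,0]
    - [0,0,0.4,0,0,0]
    - [0,0,0.4,0,0,0]
    - [0,0,0.4,0,0,0]
    - [0,0,0.2,0,0,0]
    - [0,0,0,0,0,0]

```text
t: 3.65
ee_pos: [0.4773, -0.0194, 0.0996]
eef_rot: [-0.0, 1.0, 0.0, -0.002]
force: [0.4, -0.4, -0.5]
finger_gap: 0.548
grip_force: 0.0
```

carry_out:
  targets:
    - [0,0,0,0,0,0]
    - [0,0,0,0,0,0]
    - [0,0,0,0,0,0]
    - [0,0,0,0,0,0]
    - [0,0,0,0,0,0]
    - [0,0,0,0,0,0]
    - [0,0,0,0,0,0]
  jaw: -1
  squeeze: 30

```text
t: 4.35
ee_pos: [0.479, -0.0194, 0.102]
eef_rot: [-0.0, 1.0, 0.0, 0.001]
force: [0.9, 2.2, 2.9]
finger_gap: 0.275
grip_force: 29.7
```

carry_out:
  targets:
    - [0,0,-0.1,0,0,0]
    - [0,0,-0.2,0,0,0]
    - [0,0,-0.3,0,0,0]
    - [0,0,-0.4,0,0,0]
    - [0,0,-0.3,0,0,0]
    - [0,0,-0.2,0,0,0]

```text
t: 4.95
ee_pos: [0.4791, -0.0197, 0.1632]
eef_rot: [0.0, 1.0, 0.0, 0.001]
force: [0.4, 0.0, -0.8]
finger_gap: 0.275
grip_force: 29.6
```

carry_out:
  targets:
    - [-0.08,0.3,0,0,0,0]
    - [-0.14,0.5,0,0,0,0]
    - [-0.18,0.65,0,0,0,0]
    - [-0.2,0.7,0,0,0,0]
    - [-0.2,0.7,0,0,0,0]
    - [-0.2,0.7,0,0,0,0]
    - [-0.2,0.7,0,0,0,0]
    - [-0.2,0.7,0,0,0,0]
    - [-0.2,0.7,0,0,0,0]
    - [-0.18,0.65,0,0,0,0]
    - [-0.14,0.5,0,0,0,0]
    - [-0.08,0.3,0,0,0,0]

```text
t: 6.15
ee_pos: [0.3971, -0.3053, 0.1605]
eef_rot: [-0.0, 1.0, -0.001, -0.001]
force: [-0.0, -0.4, -1.8]
finger_gap: 0.277
grip_force: 29.7
```

```bash
python3 - <<'E'
from h import *
st()
f,P,_=snap('side','d1.png');cv2.imwrite('pics/d1c.png',cv2.resize(f[180:384,80:380],None,fx=2,fy=2))
E
```

```text
{'t': 6.15, 'q': [-0.7681, 0.0166, 1.6301, -0.0008, 1.4965, 0.8046], 'ee_pos': [0.3971, -0.3053, 0.1605], 'eef_rot': [-0.0002, 1.0, -0.001, -0.0008], 'force': [-0.014, -0.3907, -1.8053], 'finger_gap': 0.2768, 'grip_force': 29.6918}
```

View pics/d1c.png

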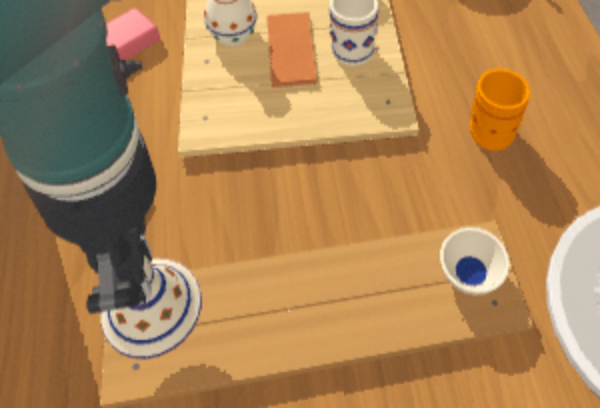

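The lid is upright in the jaws over the plank, near (150,310) in the crop. Lowering it.

carry_out:
  targets:
    - [0,0,0.2,0,0,0]
    - [0,0,0.35,0,0,0]
    - [0,0,0.35,0,0,0]
    - [0,0,0.25,0,0,0]
    - [0,0,0.15,0,0,0]
    - [0,0,0.08,0,0,0]
    - [0,0,0.04,0,0,0]
    - [0,0,0.03,0,0,0]
    - [0,0,0,0,0,0]

```text
t: 7.1
ee_pos: [0.3989, -0.3037, 0.1037]
eef_rot: [0.0, 1.0, 0.0, 0.0]
force: [0.3, -1.0, -1.9]
finger_gap: 0.273
grip_force: 29.8
```

carry_out:
  targets:
    - [0,0,0.03,0,0,0]
    - [0,0,0.03,0,0,0]
    - [0,0,0,0,0,0]

```text
t: 7.4
ee_pos: [0.3991, -0.3037, 0.102]
eef_rot: [0.0, 1.0, 0.0, 0.001]
force: [0.2, 1.6, 3.5]
finger_gap: 0.277
grip_force: 30.1
```

carry_out:
  targets:
    - [0,0,0,0,0,0]
    - [0,0,0,0,0,0]
    - [0,0,0,0,0,0]
    - [0,0,0,0,0,0]
    - [0,0,-0.2,0,0,0]
    - [0,0,-0.4,0,0,0]
    - [0,0,-0.5,0,0,0]
    - [0,0,-0.5,0,0,0]
    - [0,0,-0.4,0,0,0]
    - [0,0,-0.2,0,0,0]
  jaw: 0.2

```text
t: 8.4
ee_pos: [0.3993, -0.3042, 0.1915]
eef_rot: [0.001, 1.0, 0.0, 0.001]
force: [-0.4, -0.1, 0.6]
finger_gap: 0.603
grip_force: 0.0
```

carry_out:
  targets:
    - [0.186,-0.8,0,0,0,0]
    - [0.186,-0.8,0,0,0,0]
    - [0.186,-0.8,0,0,0,0]
    - [0.186,-0.8,0,0,0,0]
    - [0.186,-0.8,0,0,0,0]
    - [0.186,-0.8,0,0,0,0]
    - [0.186,-0.8,0,0,0,0]
    - [0.186,-0.8,0,0,0,0]
    - [0.186,-0.8,0,0,0,0]
    - [0.186,-0.8,0,0,0,0]
    - [0.186,-0.8,0,0,0,0]
    - [0.186,-0.7,0,0,0,0]

```text
t: 9.6
ee_pos: [0.4877, 0.0781, 0.1887]
eef_rot: [-0.0, 1.0, 0.001, -0.0]
force: [-0.1, -0.3, 1.1]
finger_gap: 0.601
grip_force: 0.0
```

carry_out:
  targets:
    - [0,0,0,0,0,0]
    - [0,0,0,0,0,0]

```text
t: 9.8
ee_pos: [0.4876, 0.0768, 0.1886]
eef_rot: [0.0, 1.0, 0.001, -0.0]
force: [-0.4, -0.9, -0.2]
finger_gap: 0.602
grip_force: 0.0
```

carry_out:
  targets:
    - [0,0,0.36,0,0,0]
    - [0,0,0.36,0,0,0]
    - [0,0,0.36,0,0,0]
    - [0,0,0.36,0,0,0]
    - [0,0,0.36,0,0,0]
    - [0,0,0.1,0,0,0]
    - [0,0,0,0,0,0]

```text
t: 10.5
ee_pos: [0.4871, 0.0764, 0.1116]
eef_rot: [0.0, 1.0, 0.0, -0.001]
force: [1.4, 0.2, 0.4]
finger_gap: 0.603
grip_force: 0.0
```

carry_out:
  targets:
    - [0,0,0,0,0,0]
    - [0,0,0,0,0,0]
    - [0,0,0,0,0,0]
    - [0,0,0,0,0,0]
    - [0,0,0,0,0,0]
    - [0,0,0,0,0,0]
    - [0,0,0,0,0,0]
  jaw: -1
  squeeze: 30

```text
t: 11.2
ee_pos: [0.4884, 0.0767, 0.1137]
eef_rot: [-0.0, 1.0, 0.0, 0.001]
force: [-0.0, 1.7, 4.2]
finger_gap: 0.376
grip_force: 30.0
```

carry_out:
  targets:
    - [0,0,-0.1,0,0,0]
    - [0,0,-0.2,0,0,0]
    - [0,0,-0.3,0,0,0]
    - [0,0,-0.4,0,0,0]
    - [0,0,-0.3,0,0,0]
    - [0,0,-0.2,0,0,0]

```text
t: 11.8
ee_pos: [0.4883, 0.0765, 0.1746]
eef_rot: [0.0, 1.0, 0.0, 0.001]
force: [-0.5, -0.3, -2.6]
finger_gap: 0.375
grip_force: 29.6
```

carry_out:
  targets:
    - [0.025,0.3,0,0,0,0]
    - [0.025,0.6,0,0,0,0]
    - [0.025,0.85,0,0,0,0]
    - [0.025,0.85,0,0,0,0]
    - [0.025,0.85,0,0,0,0]
    - [0.025,0.85,0,0,0,0]
    - [0.025,0.85,0,0,0,0]
    - [0.025,0.85,0,0,0,0]
    - [0.025,0.85,0,0,0,0]
    - [0.025,0.85,0,0,0,0]
    - [0.025,0.85,0,0,0,0]
    - [0.025,0.6,0,0,0,0]

```text
t: 13.0
ee_pos: [0.4987, -0.2924, 0.1717]
eef_rot: [0.0, 1.0, -0.001, -0.001]
force: [-1.0, 0.2, -2.4]
finger_gap: 0.378
grip_force: 29.9
```

carry_out:
  targets:
    - [0,0.32,0,0,0,0]
    - [0,0,0,0,0,0]
    - [0,0,0.2,0,0,0]
    - [0,0,0.35,0,0,0]
    - [0,0,0.35,0,0,0]
    - [0,0,0.25,0,0,0]
    - [0,0,0.15,0,0,0]
    - [0,0,0.08,0,0,0]
    - [0,0,0.05,0,0,0]
    - [0,0,0.03,0,0,0]
    - [0,0,0,0,0,0]

```text
t: 14.1
ee_pos: [0.5001, -0.3025, 0.1149]
eef_rot: [0.0, 1.0, 0.0, 0.0]
force: [0.4, -0.8, -2.8]
finger_gap: 0.378
grip_force: 30.0
```

carry_out:
  targets:
    - [0,0,0.03,0,0,0]
    - [0,0,0.025,0,0,0]
    - [0,0,0,0,0,0]

```text
t: 14.4
ee_pos: [0.5004, -0.3026, 0.1138]
eef_rot: [0.001, 1.0, 0.0, 0.001]
force: [-0.6, 0.8, 3.2]
finger_gap: 0.375
grip_force: 30.4
```

carry_out:
  targets:
    - [0,0,0,0,0,0]
    - [0,0,0,0,0,0]
    - [0,0,0,0,0,0]
    - [0,0,0,0,0,0]
    - [0,0,-0.2,0,0,0]
    - [0,0,-0.4,0,0,0]
    - [0,0,-0.5,0,0,0]
    - [0,0,-0.5,0,0,0]
    - [0,0,-0.3,0,0,0]
  jaw: 0.2

```text
t: 15.3
ee_pos: [0.5006, -0.3027, 0.191]
eef_rot: [0.001, 1.0, 0.0, 0.001]
force: [-0.2, 0.3, -0.4]
finger_gap: 0.597
grip_force: 0.0
```

carry_out:
  targets:
    - [0.288,-0.67,0,0,0,0]
    - [0.288,-0.67,0,0,0,0]
    - [0.288,-0.67,0,0,0,0]
    - [0.288,-0.67,0,0,0,0]
    - [0.288,-0.67,0,0,0,0]
    - [0.288,-0.67,0,0,0,0]
    - [0.288,-0.67,0,0,0,0]
    - [0.288,-0.67,0,0,0,0]
    - [0.288,-0.67,0,0,0,0]
    - [0.288,-0.67,0,0,0,0]
    - [0.288,-0.67,0,0,0,0]
    - [0.288,-0.67,0,0,0,0]
  jaw: 1

```text
t: 16.5
ee_pos: [0.6384, 0.0205, 0.1883]
eef_rot: [0.0, 1.0, 0.0, -0.0]
force: [-0.0, -0.2, 1.1]
finger_gap: 1.0
grip_force: 0.0
```

carry_out:
  targets:
    - [0,0,0,0,0,0]
    - [0,0,0,0,0,0]
    - [0,0,0,0,0,0]

```text
t: 16.8
ee_pos: [0.6378, 0.0185, 0.1882]
eef_rot: [0.0, 1.0, -0.0, -0.0]
force: [-0.3, -0.5, -0.1]
finger_gap: 1.0
grip_force: 0.0
```

```bash
python3 - <<'E'
from h import *
st()
f,P,_=snap('wrist','w1.png');P=P.reshape(-1,3);P=P[np.isfinite(P).all(1)]
for z in[(.03,.06),(.06,.09),(.094,.106)]:
    p=box(P,.59,.69,-.03,.065,*z)
    if len(p)>15:print(z,len(p),circ(p[:,:2]))
E
```

```text
{'t': 16.8, 'q': [-0.0594, 0.3027, 1.247, -0.0007, 1.5923, 1.5117], 'ee_pos': [0.6378, 0.0185, 0.1882], 'eef_rot': [0.0003, 1.0, -0.0002, -0.0002], 'force': [-0.3427, -0.5011, -0.1179], 'finger_gap': 0.9996, 'grip_force': 0.0}
(0.03, 0.06) 902 [0.6412 0.0198 0.0253]
(0.06, 0.09) 1368 [0.6411 0.0199 0.0263]
(0.094, 0.106) 1427 [0.6397 0.02   0.0269]
```

View pics/w1.png

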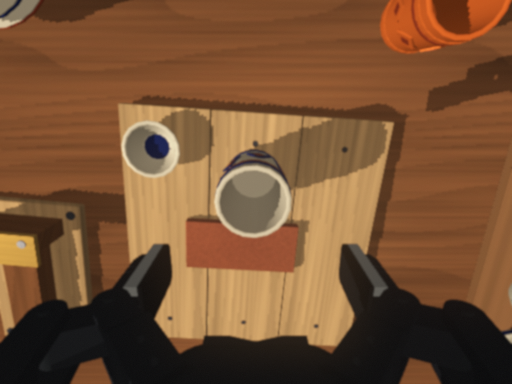

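The cup is centred between the fingers at (253,200), with the dish clear at (150,150). Descending and gripping.

carry_out:
  targets:
    - [0.06,-0.03,0.2,0,0,0]
    - [0,0,0.4,0,0,0]
    - [0,0,0.4,0,0,0]
    - [0,0,0.4,0,0,0]
    - [0,0,0.4,0,0,0]
    - [0,0,0.4,0,0,0]
    - [0,0,0.3,0,0,0]
    - [0,0,0.2,0,0,0]
    - [0,0,0,0,0,0]

```text
t: 17.75
ee_pos: [0.6396, 0.0206, 0.0785]
eef_rot: [-0.0, 1.0, 0.0, -0.001]
force: [-1.6, 0.5, -0.2]
finger_gap: 0.998
grip_force: 0.0
```

carry_out:
  targets:
    - [0,0,0,0,0,0]
    - [0,0,0,0,0,0]
    - [0,0,0,0,0,0]
    - [0,0,0,0,0,0]
    - [0,0,0,0,0,0]
    - [0,0,0,0,0,0]
    - [0,0,0,0,0,0]
  jaw: -1
  squeeze: 30

```text
t: 18.45
ee_pos: [0.6414, 0.0204, 0.0818]
eef_rot: [0.0, 1.0, 0.0, 0.001]
force: [1.4, -0.7, 5.5]
finger_gap: 0.684
grip_force: 32.5
```

carry_out:
  targets:
    - [0,0,-0.1,0,0,0]
    - [0,0,-0.2,0,0,0]
    - [0,0,-0.3,0,0,0]
    - [0,0,-0.4,0,0,0]
    - [0,0,-0.3,0,0,0]
    - [0,0,-0.2,0,0,0]
    - [0,0,0,0,0,0]

```text
t: 19.15
ee_pos: [0.6416, 0.0205, 0.143]
eef_rot: [0.0, 1.0, 0.0, 0.002]
force: [-0.1, 0.4, -1.0]
finger_gap: 0.685
grip_force: 32.5
```

carry_out:
  targets:
    - [-0.112,0.3,0,0,0,0]
    - [-0.112,0.6,0,0,0,0]
    - [-0.112,0.8,0,0,0,0]
    - [-0.112,0.8,0,0,0,0]
    - [-0.112,0.8,0,0,0,0]
    - [-0.112,0.8,0,0,0,0]
    - [-0.112,0.8,0,0,0,0]
    - [-0.112,0.8,0,0,0,0]
    - [-0.112,0.8,0,0,0,0]
    - [-0.112,0.75,0,0,0,0]
    - [-0.112,0.5,0,0,0,0]
    - [-0.112,0.3,0,0,0,0]

```text
t: 20.35
ee_pos: [0.5855, -0.3033, 0.1392]
eef_rot: [-0.0, 1.0, -0.001, -0.001]
force: [-0.1, -0.3, -1.1]
finger_gap: 0.685
grip_force: 32.7
```

carry_out:
  targets:
    - [0,0,0,0,0,0]
    - [0,0,0.2,0,0,0]
    - [0,0,0.35,0,0,0]
    - [0,0,0.35,0,0,0]
    - [0,0,0.25,0,0,0]
    - [0,0,0.15,0,0,0]
    - [0,0,0.08,0,0,0]
    - [0,0,0.05,0,0,0]
    - [0,0,0.04,0,0,0]
    - [0,0,0.025,0,0,0]
    - [0,0,0,0,0,0]

```text
t: 21.45
ee_pos: [0.5873, -0.3017, 0.0819]
eef_rot: [0.0, 1.0, 0.0, 0.001]
force: [-1.2, 0.2, 2.4]
finger_gap: 0.684
grip_force: 32.7
```

carry_out:
  targets:
    - [0,0,0,0,0,0]
    - [0,0,0,0,0,0]
    - [0,0,0,0,0,0]
    - [0,0,0,0,0,0]
    - [0,0,-0.2,0,0,0]
    - [0,0,-0.4,0,0,0]
    - [0,0,-0.6,0,0,0]
    - [0,0,-0.6,0,0,0]
    - [0,0,-0.6,0,0,0]
    - [0,0,-0.3,0,0,0]
  jaw: 1

```text
t: 22.45
ee_pos: [0.588, -0.3022, 0.1936]
eef_rot: [0.002, 1.0, 0.0, 0.003]
force: [0.5, 0.4, -0.0]
finger_gap: 0.999
grip_force: 0.0
```

carry_out:
  targets:
    - [-0.0575,-0.7,0,0,0,0]
    - [-0.0575,-0.7,0,0,0,0]
    - [-0.0575,-0.7,0,0,0,0]
    - [-0.0575,-0.7,0,0,0,0]
    - [-0.0575,-0.7,0,0,0,0]
    - [-0.0575,-0.7,0,0,0,0]
    - [-0.0575,-0.7,0,0,0,0]
    - [-0.0575,-0.7,0,0,0,0]
    - [-0.0575,-0.7,0,0,0,0]
    - [-0.0575,-0.7,0,0,0,0]
    - [-0.0575,-0.7,0,0,0,0]
    - [-0.0575,-0.7,0,0,0,0]

```text
t: 23.65
ee_pos: [0.5589, 0.0357, 0.1891]
eef_rot: [0.0, 1.0, 0.0, 0.0]
force: [0.2, -0.3, 0.7]
finger_gap: 1.004
grip_force: 0.0
```

carry_out:
  targets:
    - [0,0,0,0,0,-0.98]
    - [0,0,0,0,0,-0.98]
    - [0,0,0,0,0,-0.98]
    - [0,0,0,0,0,-0.98]
    - [0,0,0,0,0,-0.98]
    - [0,0,0,0,0,-0.98]
    - [0,0,0,0,0,-0.98]
    - [0,0,0,0,0,-0.98]
    - [0,0,0,0,0,-0.98]
    - [0,0,0,0,0,-0.98]
    - [0,0,0,0,0,-0.98]
    - [0,0,0,0,0,-0.98]

```text
t: 24.85
ee_pos: [0.5591, 0.0345, 0.189]
eef_rot: [0.0, 0.916, 0.401, 0.0]
force: [-0.1, -0.2, -0.6]
finger_gap: 1.0
grip_force: 0.0
```

carry_out:
  targets:
    - [0,0,0,0,0,-0.98]
    - [0,0,0,0,0,-0.98]
    - [0,0,0,0,0,-0.98]
    - [0,0,0,0,0,-0.98]
    - [0,0,0,0,0,-0.98]
    - [0,0,0,0,0,-0.98]
    - [0,0,0,0,0,-0.98]
    - [0,0,0,0,0,-0.98]
    - [0,0,0,0,0,-0.98]
    - [0,0,0,0,0,-0.98]
    - [0,0,0,0,0,0]
    - [0,0,0,0,0,0]

```text
t: 26.05
ee_pos: [0.5591, 0.0345, 0.1888]
eef_rot: [0.0, 0.73, 0.683, 0.0]
force: [0.4, 0.4, 0.6]
finger_gap: 0.998
grip_force: 0.0
```

```bash
python3 - <<'E'
from h import *
st()
f,P,_=snap('wrist','w2.png')
m=(f[...,2].astype(int)-f[...,1]>45)&(P[...,2]>.024)&(P[...,2]<.034);q=P[m];q=box(q,.5,.62,-.06,.12,0,1);print('wtile',rect(q),len(q),np.median(q[:,2]))
f,P,_=snap('side','d2.png')
m=(f[...,2].astype(int)-f[...,1]>45)&(P[...,2]>.024)&(P[...,2]<.034);q=P[m];q=box(q,.5,.62,-.06,.12,0,1);print('stile',rect(q),len(q))
P=P.reshape(-1,3)
for n,x,z in(('lid',.4,(.083,.098)),('vase',.5,(.098,.115)),('cup',.588,(.094,.106))):
    p=box(P,x-.04,x+.04,-.35,-.25,*z);print(n,circ(p[:,:2]),p[:,2].max() if len(p) else 0)
cv2.imwrite('pics/c2.png',np.hstack([cv2.resize(cv2.imread('pics/w2.png'),(400,300)),cv2.resize(f,(400,300))]))
E
```

```text
{'t': 26.05, 'q': [-0.0395, 0.1307, 1.4511, -0.0001, 1.5595, 0.0272], 'ee_pos': [0.5591, 0.0345, 0.1888], 'eef_rot': [0.0002, 0.7303, 0.6831, 0.0001], 'force': [0.4053, 0.4328, 0.6179], 'finger_gap': 0.9977, 'grip_force': 0.0}
wtile (array([559.3,  34.3]), array([120.4,  55.5]), 86.56) 6367 0.02641962248770138
stile (array([561.3,  32.8]), array([121.,  56.]), 86.61) 756
lid [ 0.3998 -0.3015  0.0122] 0.09749058922414514
vase [ 0.5018 -0.302   0.0161] 0.11495913160669448
cup [ 0.586  -0.303   0.0271] 0.10430458259463872
```

View pics/c2.png

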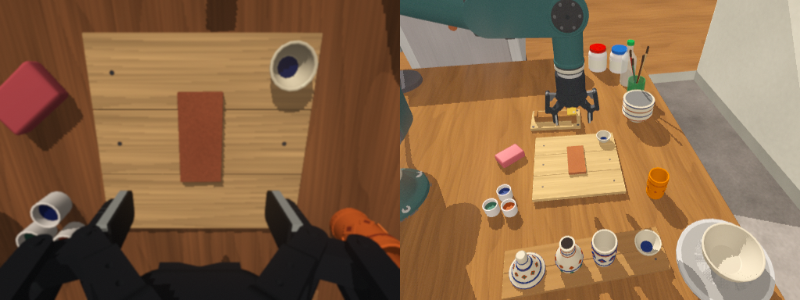

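The wrist view shows the tile at (200,137) between the fingers. The side view shows lid, vase and cup all upright on the plank. I set the jaw near the tile's width and measure where the fingertips actually are.

carry_out:
  targets:
    - [0,0,0.5,0,0,0]
    - [0,0,0.5,0,0,0]
    - [0,0,0.5,0,0,0]
    - [0,0,0.3,0,0,0]
    - [0,0,0,0,0,0]
    - [0,0,0,0,0,0]
  jaw: 0.6

```text
t: 26.75
ee_pos: [0.5594, 0.0345, 0.117]
eef_rot: [0.0, 0.73, 0.684, 0.0]
force: [0.1, 0.9, 0.4]
finger_gap: 0.797
grip_force: 0.0
```

```bash
python3 - <<'E'
from h import *
st();e=np.array(arm.get_obs()['ee_pos'])
for n in('wrist','side','scene'):
    f,P,_=snap(n);P=P.reshape(-1,3);P=P[np.isfinite(P).all(1)]
    q=box(P,e[0]-.07,e[0]+.07,e[1]-.025,e[1]+.025,.05,.2)
    for s in(-1,1):
        w=q[(q[:,0]-e[0])*s>0]
        if len(w):
            k=w[np.argsort(w[:,2])[:12]];print(n,s,len(w),np.round(k[:,2].min()-e[2],4),np.round(np.median(k,0)-e,4))
E
```

```text
{'t': 26.75, 'q': [-0.0395, 0.1757, 1.5464, -0.0001, 1.4189, 0.026], 'ee_pos': [0.5594, 0.0345, 0.117], 'eef_rot': [0.0002, 0.7299, 0.6836, 0.0002], 'force': [0.1227, 0.8591, 0.3923], 'finger_gap': 0.7975, 'grip_force': 0.0}
wrist -1 18431 -0.0171 [-0.0352 -0.0015 -0.0161]
wrist 1 18373 -0.017 [ 0.0334 -0.001  -0.016 ]
side -1 461 -0.0115 [-0.0357 -0.0062 -0.0068]
side 1 457 -0.0115 [ 0.038  -0.0128 -0.0061]
scene -1 301 -0.0131 [-0.0355 -0.0002 -0.0103]
scene 1 497 -0.013 [ 0.039  -0.0137 -0.0076]
```

carry_out:
  targets:
    - [0,0,0.4,0,0,0]
    - [0,0,0.5,0,0,0]
    - [0,0,0.4,0,0,0]
    - [0,0,0.3,0,0,0]
    - [0,0,0.2,0,0,0]
    - [0,0,0.1,0,0,0]
    - [0,0,0.03,0,0,0]
    - [0,0,0,0,0,0]

```text
t: 27.7
ee_pos: [0.5595, 0.0345, 0.0398]
eef_rot: [0.0, 0.73, 0.684, 0.0]
force: [-0.6, 0.2, 0.6]
finger_gap: 0.801
grip_force: 0.0
```

carry_out:
  targets:
    - [0,0,0,0,0,0]
    - [0,0,0,0,0,0]
    - [0,0,0,0,0,0]
    - [0,0,0,0,0,0]
    - [0,0,0,0,0,0]
    - [0,0,0,0,0,0]
  jaw: -1
  squeeze: 40

```text
t: 28.3
ee_pos: [0.56, 0.0345, 0.0405]
eef_rot: [0.001, 0.73, 0.684, 0.001]
force: [0.4, 0.1, 6.3]
finger_gap: 0.636
grip_force: 43.0
```

carry_out:
  targets:
    - [0,0,-0.1,0,0,0]
    - [0,0,-0.2,0,0,0]
    - [0,0,-0.4,0,0,0]
    - [0,0,-0.5,0,0,0]
    - [0,0,-0.6,0,0,0]
    - [0,0,-0.5,0,0,0]
    - [0,0,-0.3,0,0,0]
    - [0,0,0,0,0,0.3]
    - [0,0,0,0,0,0.55]
    - [0,0,0,0,0,1]
    - [0,0,0,0,0,1]
    - [0,0,0,0,0,1]

```text
t: 29.5
ee_pos: [0.558, 0.0346, 0.1412]
eef_rot: [-0.001, 0.816, 0.578, -0.001]
force: [0.4, -0.3, -1.6]
finger_gap: 0.64
grip_force: 42.6
```

carry_out:
  targets:
    - [0,0,0,0,0,1]
    - [0,0,0,0,0,1]
    - [0,0,0,0,0,1]
    - [0,0,0,0,0,1]
    - [0,0,0,0,0,1]
    - [0,0,0,0,0,1]
    - [0,0,0,0,0,1]
    - [0,0,0,0,0,1]
    - [0,0,0,0,0,1]
    - [0,0,0,0,0,1]
    - [0,0,0,0,0,1]
    - [0,0,0,0,0,1]

```text
t: 30.7
ee_pos: [0.558, 0.0346, 0.1412]
eef_rot: [-0.0, 0.981, 0.196, -0.002]
force: [-0.5, 0.1, -1.5]
finger_gap: 0.64
grip_force: 42.6
```

carry_out:
  targets:
    - [0,0,0,0,0,1]
    - [0,0,0,0,0,1]
    - [0,0,0,0,0,1]
    - [0,0,0,0,0,1]
    - [0,0,0,0,0,1]
    - [0,0,0,0,0,1]
    - [0,0,0,0,0,0.5]
    - [0,0,0,0,0,0.5]
    - [0,0,0,0,0,0]
    - [0,0,0,0,0,0]

```text
t: 31.7
ee_pos: [0.5584, 0.0346, 0.142]
eef_rot: [0.0, 0.999, -0.045, -0.001]
force: [-0.6, 0.4, -1.5]
finger_gap: 0.633
grip_force: 42.6
```

```bash
python3 - <<'E'
from h import *
st();e=np.array(arm.get_obs()['ee_pos'])
out=[]
for n in('side','scene','wrist'):
    f,P,_=snap(n,'j_%s.png'%n);out.append(cv2.resize(f,(400,300)))
    m=(f[...,2].astype(int)-f[...,1]>45);q=box(P[m],e[0]-.08,e[0]+.08,e[1]-.05,e[1]+.05,.1,.14);print(n,'tile',rect(q) if len(q)>9 else 0,len(q),np.median(q[:,2]) if len(q) else 0,e)
    P=P.reshape(-1,3);P=P[np.isfinite(P).all(1)]
    for z in((.033,.039),(.053,.062),(.008,.016)):
        q=box(P,.40,.63,.2,.335,*z);print(n,z,rect(q) if len(q)>9 else 0,len(q))
cv2.imwrite('pics/c3.png',np.hstack([out[0],out[2]]))
E
```

```text
{'t': 31.7, 'q': [-0.0395, 0.1576, 1.5157, -0.0001, 1.4707, 1.6207], 'ee_pos': [0.5584, 0.0346, 0.142], 'eef_rot': [0.0001, 0.999, -0.0447, -0.0012], 'force': [-0.6175, 0.3702, -1.4509], 'finger_gap': 0.6328, 'grip_force': 42.5532}
side tile (array([559.4,  33.9]), array([ 60., 119.]), 84.96) 733 0.1291959355698743 [0.55841051 0.0345657  0.14196029]
side (0.033, 0.039) (array([494.1, 277.2]), array([ 43.2, 114.4]), 82.33) 289
side (0.053, 0.062) 0 0
side (0.008, 0.016) (array([513.2, 274.6]), array([113. , 190.5]), 85.3) 559
scene tile (array([563.3,  31.2]), array([ 56.7, 111.1]), 84.69) 765 0.1297036417377304 [0.55841051 0.0345657  0.14196029]
scene (0.033, 0.039) (array([511.6, 270.3]), array([ 72.3, 161.1]), 83.98) 396
scene (0.053, 0.062) (array([572.9, 266.3]), array([74.5, 37.7]), 83.6) 292
scene (0.008, 0.016) (array([510.4, 271.4]), array([113.2, 193.7]), 83.93) 1047
wrist tile (array([559.7,  34.1]), array([ 56.3, 115.6]), 84.99) 20729 0.1284105382281238 [0.55841051 0.0345657  0.14196029]
wrist (0.033, 0.039) (array([510.1, 262.2]), array([ 31.6, 165.8]), 76.7) 2097
wrist (0.053, 0.062) (array([557.9, 233.9]), array([2. , 8.2]), 74.91) 22
wrist (0.008, 0.016) (array([509.2, 244. ]), array([ 50.3, 190. ]), 83.42) 6748
```

View pics/c3.png

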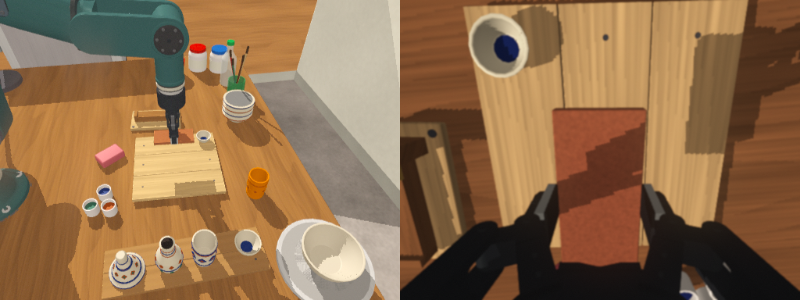

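The tile is held flat and straight, at (600,190) in the right half. I move beside the jig for a close look at it.

carry_out:
  targets:
    - [-0.2,-0.3,-0.1,0,0,0]
    - [-0.42,-0.57,-0.12,0,0,0]
    - [-0.42,-0.57,-0.12,0,0,0]
    - [-0.42,-0.57,-0.12,0,0,0]
    - [-0.42,-0.57,-0.12,0,0,0]
    - [-0.42,-0.57,-0.1,0,0,0]
    - [-0.2,-0.27,0,0,0,0]
    - [0,0,0,0,0,0]
    - [0,0,0,0,0,0]

```text
t: 32.75
ee_pos: [0.4718, 0.1795, 0.1704]
eef_rot: [0.0, 0.999, -0.045, 0.0]
force: [0.5, 0.3, -1.3]
finger_gap: 0.637
grip_force: 42.6
```

```bash
python3 - <<'E'
from h import *
st()
f,P,_=snap('wrist','w4.png');np.savez('w4.npz',f=f,P=P)
P=P.reshape(-1,3);P=P[np.isfinite(P).all(1)]
for z in((.008,.016),(.033,.0385),(.0395,.045),(.053,.062),(.062,.09)):
    q=box(P,.39,.64,.2,.36,*z);print(z,rect(q) if len(q)>9 else 0,len(q))
E
```

```text
{'t': 32.75, 'q': [0.2517, 0.0182, 1.6082, -0.001, 1.515, 1.9118], 'ee_pos': [0.4718, 0.1795, 0.1704], 'eef_rot': [0.0005, 0.999, -0.0446, 0.0002], 'force': [0.5324, 0.2895, -1.2584], 'finger_gap': 0.6367, 'grip_force': 42.5964}
(0.008, 0.016) (array([511.5, 275.2]), array([110.4, 190.1]), 84.28) 10329
(0.033, 0.0385) (array([514.9, 272. ]), array([ 51.1, 158.9]), 76.91) 5116
(0.0395, 0.045) (array([510.9, 265.4]), array([ 35.7, 163.9]), 76.59) 456
(0.053, 0.062) (array([574.3, 269.1]), array([73.2, 34.1]), 84.25) 4698
(0.062, 0.09) 0 0
```

View pics/w4.png

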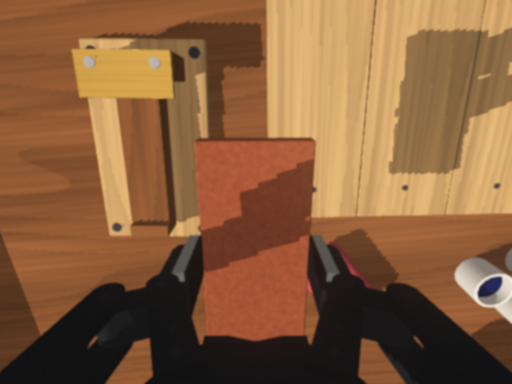

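The jig is in clear view: brass lip at (122,75), bed at (150,160), stop near (150,222). I take a height profile along it to find lip, stop and bed.

```bash
python3 - <<'E'
from h import *
P=np.load('w4.npz')['P'].reshape(-1,3);P=P[np.isfinite(P).all(1)]
a=np.deg2rad(-5.5);o=np.array([.5115,.2745])
d=P[:,:2]-o;X=d[:,0]*np.cos(a)+d[:,1]*np.sin(a);Y=-d[:,0]*np.sin(a)+d[:,1]*np.cos(a)
def prof(c,s,sel,w=.002,lo=-.1,hi=.1):
    for k in np.arange(lo,hi,w):
        m=sel&(c>=k)&(c<k+w)
        if m.sum()>4:print('%.0f:%.1f(%d)'%(k*1e3,np.median(P[m,2])*1e3,m.sum()),end=' ')
    print()
prof(X,Y,abs(Y)<.010)
prof(Y,X,abs(X)<.03,.002,-.06,.06)
m=(P[:,2]>.0535)&(P[:,2]<.062)&(abs(X-.065)<.03)&(abs(Y)<.06)
print('lip X',np.percentile(X[m],[0.5,2,50,98,99.5])*1e3,'Y',np.percentile(Y[m],[.5,2,98,99.5])*1e3)
# bed side edges orientation
for x0 in(-.05,-.03,-.01,.01,.03,.045):
    s=(abs(X-x0)<.006)&(abs(P[:,2]-.036)<.004)&(abs(Y)<.04);print(x0,len(Y[s]),np.round(np.percentile(Y[s],[1,99])*1e3,1))
E
```

```text
-80:40.2(30) -78:40.6(39) -76:40.4(40) -74:40.4(43) -72:40.5(44) -70:39.9(69) -68:34.8(64) -66:34.5(41) -64:34.2(42) -62:34.5(41) -60:34.3(43) -58:34.6(43) -56:34.4(41) -54:34.5(44) -52:34.4(41) -50:34.5(44) -48:34.5(42) -46:34.5(45) -44:34.6(42) -42:34.5(45) -40:34.5(42) -38:34.3(43) -36:34.4(42) -34:34.4(45) -32:34.4(43) -30:34.3(53) -28:34.3(42) -26:34.4(54) -24:34.5(45) -22:34.7(44) -20:34.6(45) -18:34.6(44) -16:34.5(48) -14:34.5(57) -12:34.6(46) -10:34.7(48) -8:34.5(44) -6:34.2(50) -4:34.2(56) -2:34.6(49) 0:34.4(46) 2:34.4(49) 4:34.3(61) 6:34.5(46) 8:34.6(46) 10:34.4(56) 12:34.5(56) 14:34.4(45) 16:34.2(58) 18:34.7(58) 20:34.5(46) 22:34.3(66) 24:34.6(51) 26:34.4(51) 28:34.5(64) 30:34.5(45) 32:34.5(69) 34:34.6(49) 36:34.4(64) 38:34.5(56) 40:34.1(56) 42:34.4(61) 44:34.4(47) 46:55.4(76) 48:55.6(78) 50:55.4(77) 52:55.5(65) 54:55.4(66) 56:55.5(79) 58:55.6(80) 60:55.5(79) 62:55.4(78) 64:55.7(76) 66:55.7(70) 68:55.5(75) 70:55.4(77) 72:55.4(82) 74:55.6(78) 76:55.6(79) 78:55.6(80) 86:10.3(47) 88:10.7(66) 90:10.5(49) 92:10.4(65) 94:9.0(24) 96:-1.4(26) 98:-1.7(61) 
-60:191.9(318) -58:200.7(
[... 274 characters left out ...]
0.4(127) -18:24.5(653) -16:34.4(154) -14:34.3(149) -12:34.5(157) -10:34.4(152) -8:34.4(152) -6:34.5(161) -4:34.4(149) -2:34.5(154) 0:34.5(149) 2:34.4(158) 4:34.4(144) 6:34.4(154) 8:34.5(151) 10:34.5(158) 12:34.5(148) 14:34.5(152) 16:34.5(159) 18:34.2(41) 28:10.6(30) 30:10.5(127) 32:10.6(140) 34:10.5(131) 36:10.4(119) 38:10.4(137) 40:10.5(127) 42:10.5(133) 44:10.5(131) 46:10.5(125) 48:10.5(128) 50:10.4(129) 52:10.4(129) 54:9.8(52) 
lip X [46.11751468 46.73002771 63.65713892 79.31174146 79.73638097] Y [-35.52442696 -34.54090667  34.8825012   36.04169899]
-0.05 469 [-17.2  18.2]
-0.03 508 [-17.2  18.5]
-0.01 540 [-17.5  18.3]
0.01 576 [-17.4  18.1]
0.03 606 [-17.5  18.2]
0.045 352 [-17.6  18.1]
```

carry_out:
  targets:
    - [0.05,-0.2,0.1,0,0,0]
    - [0.05,-0.5,0.2,0,0,0]
    - [0.05,-0.56,0.2,0,0,0]
    - [0.05,-0.5,0.2,0,0,0]
    - [0.05,-0.4,0.2,0,0,0]
    - [0,-0.3,0.1,0,0,0.1]
    - [0,0,0,0,-0.5,0]
    - [0,0,0,0,-0.5,0]
    - [0,0,0,0,-0.5,0]
    - [0,0,0,0,0,0]
    - [0,0,0,0,0,0]

```text
t: 33.9
ee_pos: [0.4908, 0.2767, 0.1302]
eef_rot: [-0.002, 0.997, -0.049, -0.052]
force: [-0.5, -0.0, -2.8]
finger_gap: 0.633
grip_force: 42.6
```

```bash
cat > jig.py <<'E'
from h import *
from scipy.spatial.transform import Rotation as Ro
st();o=arm.get_obs();e=np.array(o['ee_pos']);q=np.array(o['eef_rot']);R=Ro.from_quat(q[[1,2,3,0]]).as_matrix()
a=np.deg2rad(-5.5);A=np.array([[np.cos(a),np.sin(a),0],[-np.sin(a),np.cos(a),0],[0,0,1]])
c=np.array([.5075,.2752,0])
print('TCP in bed mm',np.round(A@(e-c)*1e3,1),'tile ctr',np.round(A@(e+R@[.001,0,.0172]-c)*1e3,1))
print('tool axes in jig\n',np.round(A@R,3),'pitch',np.round(np.degrees(np.arcsin(R[2,0])),2),'yaw',np.degrees(np.arctan2(R[1,0],R[0,0])))
E
python3 jig.py
```

```text
{'t': 33.9, 'q': [0.3866, 0.2298, 1.4581, 0.0481, 1.5463, 2.0516], 'ee_pos': [0.4908, 0.2767, 0.1302], 'eef_rot': [-0.0023, 0.9975, -0.0487, -0.0521], 'force': [-0.5036, -0.0421, -2.7997], 'finger_gap': 0.6332, 'grip_force': 42.6327}
TCP in bed mm [-16.7  -0.2 130.2] tile ctr [-17.5  -0.2 113. ]
tool axes in jig
 [[ 0.995 -0.002 -0.104]
 [-0.002 -1.    -0.   ]
 [-0.104  0.    -0.995]] pitch -5.98 yaw -5.591210767475778
```

carry_out:
  targets:
    - [0.02,0,0.2,0,0,0]
    - [0.04,0,0.35,0,0,0]
    - [0.04,0,0.35,0,0,0]
    - [0.03,0,0.3,0,0,0]
    - [0.02,0,0.2,0,0,0]
    - [0.01,0,0.1,0,0,0]
    - [0.005,0,0.06,0,0,0]
    - [0,0,0,0,0,0]
    - [0,0,0,0,0,0]

```text
t: 34.8
ee_pos: [0.491, 0.277, 0.0683]
eef_rot: [-0.003, 0.997, -0.048, -0.052]
force: [0.8, -0.1, -2.3]
finger_gap: 0.638
grip_force: 42.6
```

```bash
python3 jig.py; python3 - <<'E'
from h import *
f,P,_=snap('scene');g,Q,_=snap('side')
cv2.imwrite('pics/c5.png',np.hstack([cv2.resize(f[95:185,260:380],(480,360)),cv2.resize(g[125:185,150:250],(320,360))]))
E
```

```text
{'t': 34.8, 'q': [0.3869, 0.2806, 1.5256, 0.0491, 1.4271, 2.0451], 'ee_pos': [0.491, 0.277, 0.0683], 'eef_rot': [-0.0028, 0.9975, -0.0483, -0.0517], 'force': [0.8334, -0.1201, -2.2959], 'finger_gap': 0.6382, 'grip_force': 42.6266}
TCP in bed mm [-16.6   0.2  68.3] tile ctr [-17.4   0.2  51.1]
tool axes in jig
 [[ 0.995 -0.001 -0.103]
 [-0.001 -1.     0.001]
 [-0.103 -0.001 -0.995]] pitch -5.93 yaw -5.537927593173393
```

View pics/c5.png

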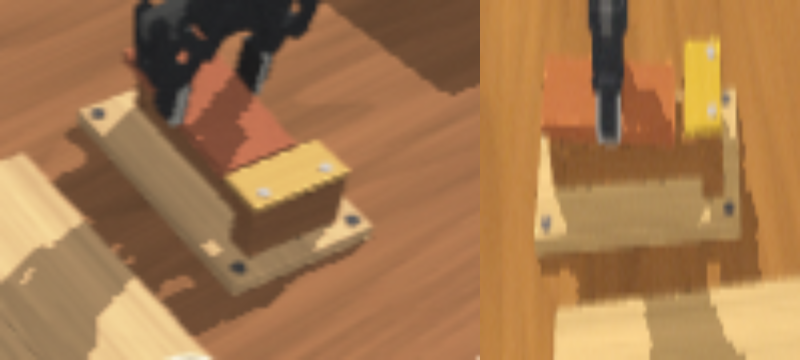

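The tilted tile's far edge is just short of the lip, at (285,155) left and (678,100) right, and below its underside. Sliding it under.

carry_out:
  targets:
    - [0.003,0,0.03,0,0,0]
    - [0.07,0,-0.007,0,0,0]
    - [0.09,0,-0.009,0,0,0]
    - [0.09,0,-0.009,0,0,0]
    - [0.08,0,-0.008,0,0,0]
    - [0.06,0,-0.006,0,0,0]
    - [0.04,0,-0.004,0,0,0]
    - [0,0,0,0,0,0]

```text
t: 35.7
ee_pos: [0.508, 0.2751, 0.0664]
eef_rot: [-0.002, 0.997, -0.048, -0.052]
force: [-0.3, -0.1, -1.8]
finger_gap: 0.637
grip_force: 42.6
```

```bash
python3 jig.py; python3 - <<'E'
from h import *
f,P,_=snap('scene');g,Q,_=snap('side')
cv2.imwrite('pics/c6.png',np.hstack([cv2.resize(f[95:185,260:380],(480,360)),cv2.resize(g[125:185,150:250],(320,360))]))
E
```

```text
{'t': 35.7, 'q': [0.3733, 0.3125, 1.4891, 0.0477, 1.4337, 2.0323], 'ee_pos': [0.508, 0.2751, 0.0664], 'eef_rot': [-0.0025, 0.9975, -0.0484, -0.0523], 'force': [-0.3099, -0.0524, -1.7841], 'finger_gap': 0.637, 'grip_force': 42.6268}
TCP in bed mm [ 0.5 -0.  66.4] tile ctr [-0.3 -0.  49.2]
tool axes in jig
 [[ 0.995 -0.001 -0.105]
 [-0.001 -1.    -0.   ]
 [-0.105  0.    -0.995]] pitch -6.0 yaw -5.552611048674436
```

View pics/c6.png

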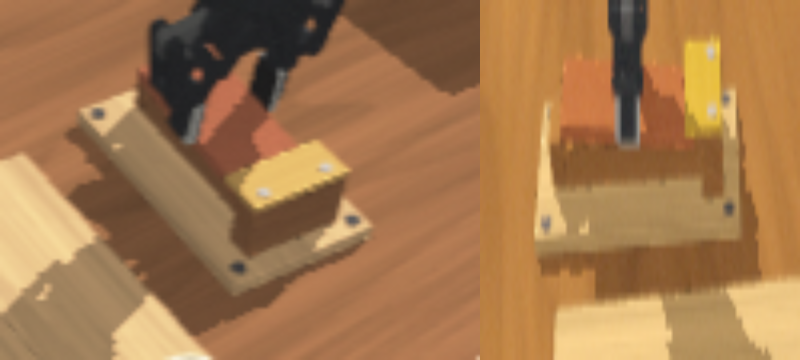

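The tile end is under the lip at (690,95), with no contact force. Levelling while lowering.

carry_out:
  targets:
    - [-0.003,0,0.03,0,0.25,0]
    - [-0.003,0,0.03,0,0.25,0]
    - [-0.003,0,0.03,0,0.25,0]
    - [-0.005,0,0.03,0,0.25,0]
    - [-0.005,0,0.03,0,0.25,0]
    - [-0.005,0,0.03,0,0.25,0]
    - [0,0,0,0,0,0]
    - [0,0,0,0,0,0]

```text
t: 36.6
ee_pos: [0.5062, 0.2753, 0.0593]
eef_rot: [0.0, 0.999, -0.048, 0.0]
force: [0.2, 0.3, -1.7]
finger_gap: 0.639
grip_force: 42.6
```

```bash
python3 jig.py
```

```text
{'t': 36.6, 'q': [0.3998, 0.2605, 1.5671, -0.0001, 1.314, 2.0672], 'ee_pos': [0.5062, 0.2753, 0.0593], 'eef_rot': [0.0, 0.9988, -0.0483, 0.0], 'force': [0.2355, 0.2729, -1.6537], 'finger_gap': 0.6391, 'grip_force': 42.6301}
TCP in bed mm [-1.3  0.  59.3] tile ctr [-0.3  0.  42.1]
tool axes in jig
 [[ 1.    -0.001  0.   ]
 [-0.001 -1.    -0.   ]
 [ 0.     0.    -1.   ]] pitch 0.01 yaw -5.53351827820655
```

Lower until it touches.

carry_out:
  targets:
    - [0,0,0.02,0,0,0]
    - [0,0,0.015,0,0,0]
    - [0,0,0,0,0,0]

```text
t: 36.9
ee_pos: [0.5067, 0.2753, 0.0586]
eef_rot: [-0.0, 0.999, -0.048, 0.0]
force: [-1.5, -0.3, 2.1]
finger_gap: 0.637
grip_force: 43.0
```

carry_out:
  targets:
    - [0,0,0,0,0,0]
    - [0,0,0,0,0,0]
    - [0,0,0,0,0,0]
    - [0,0,0,0,0,0]
    - [0,0,-0.1,0,0,0]
    - [0,0,-0.2,0,0,0]
    - [0,0,-0.4,0,0,0]
    - [0,0,-0.6,0,0,0]
    - [0,0,-0.7,0,0,0]
    - [0,0,-0.7,0,0,0]
    - [0,0,-0.7,0,0,0]
  jaw: 0.8

```text
t: 38.0
ee_pos: [0.5064, 0.2754, 0.196]
eef_rot: [-0.0, 0.999, -0.048, 0.001]
force: [-1.0, -0.0, -0.5]
finger_gap: 0.896
grip_force: 0.0
```

carry_out:
  targets:
    - [-0.3,0.5,0,0,0,0]
    - [-0.5,0.8,0,0,0,0]
    - [-0.5,0.8,0,0,0,0]
    - [-0.3,0.5,0,0,0,0]
    - [0,0,0,0,0,0]
    - [0,0,0,0,0,0]

```text
t: 38.6
ee_pos: [0.433, 0.1781, 0.195]
eef_rot: [-0.001, 0.999, -0.049, 0.001]
force: [0.4, -0.2, 0.1]
finger_gap: 0.902
grip_force: 0.0
```

```bash
python3 - <<'E'
from h import *
st()
f,P,_=snap('wrist','w7.png');g=f.astype(int)
a=np.deg2rad(-5.5);d=P[...,:2]-np.array([.5075,.2752])
X=d[...,0]*np.cos(a)+d[...,1]*np.sin(a);Y=-d[...,0]*np.sin(a)+d[...,1]*np.cos(a);Z=P[...,2]
m=(abs(X)<.1)&(abs(Y)<.06)&(Z>.039)&(Z<.05)&(g[...,2]-g[...,1]>45)
p=np.stack([X[m],Y[m],Z[m]],-1);print('tile in bed',rect(p),len(p))
A=np.c_[p[:,:2],np.ones(len(p))];print('plane',np.linalg.lstsq(A,p[:,2],rcond=None)[0])
for k in np.arange(-.085,.06,.002):
    s=(abs(Y)<.01)&(X>=k)&(X<k+.002)
    if s.sum()>4:print('%.0f:%.1f'%(k*1e3,np.median(Z[s])*1e3),end=' ')
E
```

```text
{'t': 38.6, 'q': [0.2688, -0.079, 1.6533, 0.0004, 1.5648, 1.937], 'ee_pos': [0.433, 0.1781, 0.195], 'eef_rot': [-0.0006, 0.9988, -0.0487, 0.0011], 'force': [0.3842, -0.2081, 0.1495], 'finger_gap': 0.9023, 'grip_force': 0.0}
tile in bed (array([-12.2,  -0.4]), array([126.2,  56.3]), 0.39) 8280
plane [ 0.01152474 -0.00086729  0.04434188]
-77:39.9 -75:40.6 -73:40.5 -71:40.4 -69:40.4 -67:40.5 -65:39.4 -61:44.2 -59:44.5 -57:44.5 -55:44.4 -53:44.2 -51:44.4 -49:44.5 -47:44.4 -45:44.5 -43:44.6 -41:44.5 -39:44.3 -37:44.5 -35:44.5 -33:44.5 -31:44.5 -29:44.6 -27:44.5 -25:44.6 -23:44.3 -21:44.6 -19:44.5 -17:44.7 -15:44.3 -13:44.6 -11:44.3 -9:44.5 -7:44.5 -5:44.5 -3:44.5 -1:44.6 1:44.5 3:44.5 5:44.3 7:44.3 9:44.6 11:44.5 13:44.6 15:44.4 17:44.7 19:44.5 21:44.3 23:44.3 25:44.4 27:44.5 29:44.7 31:44.4 33:44.5 35:44.6 37:44.8 39:44.5 41:44.5 43:44.4 45:44.4 47:44.5 49:45.9 51:55.5 53:55.4 55:55.7 57:55.5 59:55.4
```

View pics/w7.png

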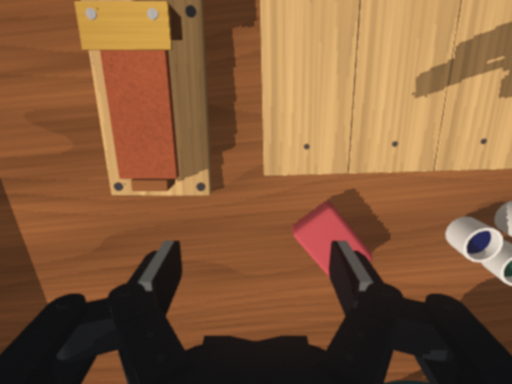

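The tile lies flat under the lip at (140,110), its near end about 3 mm off the stop and square on the bed. Now I fetch the cup back.

carry_out:
  targets:
    - [0,0,0,0,0,-0.7]
    - [0,0,0,0,0,-0.7]
    - [0.242,0.75,0,0,0,0]
    - [0.242,0.75,0,0,0,0]
    - [0.242,0.75,0,0,0,0]
    - [0.242,0.75,0,0,0,0]
    - [0.242,0.75,0,0,0,0]
    - [0.242,0.75,0,0,0,0]
    - [0.242,0.75,0,0,0,0]
    - [0.242,0.75,0,0,0,0]
    - [0.242,0.75,0,0,0,0]
    - [0.242,0.75,0,0,0,0]
  jaw: 1

```text
t: 39.85
ee_pos: [0.5312, -0.1227, 0.1937]
eef_rot: [-0.0, 1.0, 0.001, 0.0]
force: [1.8, 1.1, -0.2]
finger_gap: 0.997
grip_force: 0.0
```

carry_out:
  targets:
    - [0.242,0.75,0,0,0,0]
    - [0.242,0.75,0,0,0,0]
    - [0.242,0.75,0,0,0,0]
    - [0.242,0.75,0,0,0,0]
    - [0.242,0.75,0,0,0,0]
    - [0.242,0.75,0,0,0,0]
    - [0,0,0,0,0,0]
    - [0,0,0,0,0,0]

```text
t: 40.65
ee_pos: [0.5888, -0.3018, 0.1928]
eef_rot: [-0.001, 1.0, 0.0, -0.0]
force: [0.3, 0.1, -0.5]
finger_gap: 1.003
grip_force: 0.0
```

carry_out:
  targets:
    - [0,0,0.2,0,0,0]
    - [0,0,0.4,0,0,0]
    - [0,0,0.5,0,0,0]
    - [0,0,0.5,0,0,0]
    - [0,0,0.5,0,0,0]
    - [0,0,0.4,0,0,0]
    - [0,0,0.2,0,0,0]
    - [0,0,0.1,0,0,0]
    - [0,0,0,0,0,0]

```text
t: 41.55
ee_pos: [0.588, -0.3017, 0.0817]
eef_rot: [-0.0, 1.0, 0.001, -0.0]
force: [0.0, 0.1, -0.1]
finger_gap: 0.999
grip_force: 0.0
```

carry_out:
  targets:
    - [0,0,0,0,0,0]
    - [0,0,0,0,0,0]
    - [0,0,0,0,0,0]
    - [0,0,0,0,0,0]
    - [0,0,0,0,0,0]
    - [0,0,0,0,0,0]
    - [0,0,0,0,0,0]
  jaw: -1
  squeeze: 30

```text
t: 42.25
ee_pos: [0.5889, -0.3022, 0.0837]
eef_rot: [0.001, 1.0, 0.001, 0.001]
force: [-0.6, 1.1, 5.4]
finger_gap: 0.683
grip_force: 32.6
```

carry_out:
  targets:
    - [0,0,-0.1,0,0,0]
    - [0,0,-0.2,0,0,0]
    - [0,0,-0.3,0,0,0]
    - [0,0,-0.4,0,0,0]
    - [0,0,-0.3,0,0,0]
    - [0,0,-0.2,0,0,0]
    - [0,0,0,0,0,0]

```text
t: 42.95
ee_pos: [0.589, -0.3024, 0.1447]
eef_rot: [0.001, 1.0, 0.001, 0.002]
force: [-0.1, 0.6, -0.9]
finger_gap: 0.684
grip_force: 32.5
```

carry_out:
  targets:
    - [0.112,-0.3,0,0,0,0]
    - [0.112,-0.6,0,0,0,0]
    - [0.112,-0.8,0,0,0,0]
    - [0.112,-0.8,0,0,0,0]
    - [0.112,-0.8,0,0,0,0]
    - [0.112,-0.8,0,0,0,0]
    - [0.112,-0.8,0,0,0,0]
    - [0.112,-0.8,0,0,0,0]
    - [0.112,-0.8,0,0,0,0]
    - [0.112,-0.75,0,0,0,0]
    - [0.112,-0.5,0,0,0,0]
    - [0.112,-0.32,0,0,0,0]

```text
t: 44.15
ee_pos: [0.6408, 0.0239, 0.1407]
eef_rot: [-0.0, 1.0, 0.002, -0.001]
force: [0.4, -0.5, -1.4]
finger_gap: 0.684
grip_force: 32.5
```

carry_out:
  targets:
    - [0,0,0,0,0,0]
    - [0,0,0.2,0,0,0]
    - [0,0,0.35,0,0,0]
    - [0,0,0.35,0,0,0]
    - [0,0,0.25,0,0,0]
    - [0,0,0.15,0,0,0]
    - [0,0,0.08,0,0,0]
    - [0,0,0.05,0,0,0]
    - [0,0,0.04,0,0,0]
    - [0,0,0.025,0,0,0]
    - [0,0,0,0,0,0]

```text
t: 45.25
ee_pos: [0.642, 0.021, 0.0838]
eef_rot: [0.0, 1.0, 0.001, 0.001]
force: [-1.8, 0.3, 3.5]
finger_gap: 0.686
grip_force: 32.8
```

carry_out:
  targets:
    - [0,0,0,0,0,0]
    - [0,0,0,0,0,0]
    - [0,0,0,0,0,0]
    - [0,0,0,0,0,0]
    - [0,0,-0.2,0,0,0]
    - [0,0,-0.4,0,0,0]
    - [0,0,-0.6,0,0,0]
    - [0,0,-0.6,0,0,0]
    - [0,0,-0.6,0,0,0]
    - [0,0,-0.3,0,0,0]
  jaw: 1

```text
t: 46.25
ee_pos: [0.6428, 0.0209, 0.1951]
eef_rot: [0.0, 1.0, 0.001, 0.003]
force: [0.4, -0.4, 0.3]
finger_gap: 0.997
grip_force: 0.0
```

carry_out:
  targets:
    - [-0.295,0.675,0,0,0,0]
    - [-0.295,0.675,0,0,0,0]
    - [-0.295,0.675,0,0,0,0]
    - [-0.295,0.675,0,0,0,0]
    - [-0.295,0.675,0,0,0,0]
    - [-0.295,0.675,0,0,0,0]
    - [-0.295,0.675,0,0,0,0]
    - [-0.295,0.675,0,0,0,0]
    - [-0.295,0.675,0,0,0,0]
    - [-0.295,0.675,0,0,0,0]
    - [-0.295,0.675,0,0,0,0]
    - [-0.295,0.675,0,0,0,0]
  jaw: 0.2

```text
t: 47.45
ee_pos: [0.4996, -0.3042, 0.1907]
eef_rot: [0.0, 1.0, 0.0, 0.0]
force: [0.3, 0.2, -0.3]
finger_gap: 0.599
grip_force: 0.0
```

carry_out:
  targets:
    - [0,0,0,0,0,0]
    - [0,0,0,0,0,0]
    - [0,0,0,0,0,0]

```text
t: 47.75
ee_pos: [0.5005, -0.3024, 0.1903]
eef_rot: [-0.0, 1.0, 0.001, 0.0]
force: [0.4, 0.6, -0.5]
finger_gap: 0.599
grip_force: 0.0
```

Descend 0.077 m to the vase neck.

carry_out:
  targets:
    - [0,0,0.36,0,0,0]
    - [0,0,0.36,0,0,0]
    - [0,0,0.36,0,0,0]
    - [0,0,0.36,0,0,0]
    - [0,0,0.36,0,0,0]
    - [0,0,0.13,0,0,0]
    - [0,0,0,0,0,0]

```text
t: 48.45
ee_pos: [0.4995, -0.3027, 0.1113]
eef_rot: [-0.001, 1.0, 0.0, -0.001]
force: [-0.7, -0.3, 0.1]
finger_gap: 0.597
grip_force: 0.0
```

carry_out:
  targets:
    - [0,0,0,0,0,0]
    - [0,0,0,0,0,0]
    - [0,0,0,0,0,0]
    - [0,0,0,0,0,0]
    - [0,0,0,0,0,0]
    - [0,0,0,0,0,0]
    - [0,0,0,0,0,0]
  jaw: -1
  squeeze: 30

```text
t: 49.15
ee_pos: [0.5006, -0.3034, 0.1137]
eef_rot: [0.0, 1.0, 0.001, 0.001]
force: [-0.1, 0.2, 2.7]
finger_gap: 0.378
grip_force: 30.0
```

carry_out:
  targets:
    - [0,0,-0.1,0,0,0]
    - [0,0,-0.2,0,0,0]
    - [0,0,-0.3,0,0,0]
    - [0,0,-0.4,0,0,0]
    - [0,0,-0.3,0,0,0]
    - [0,0,-0.2,0,0,0]
    - [0,0,0,0,0,0]

```text
t: 49.85
ee_pos: [0.5009, -0.3037, 0.175]
eef_rot: [0.001, 1.0, 0.001, 0.001]
force: [0.2, 0.4, -2.1]
finger_gap: 0.379
grip_force: 29.7
```

carry_out:
  targets:
    - [-0.026,-0.3,0,0,0,0]
    - [-0.026,-0.6,0,0,0,0]
    - [-0.026,-0.85,0,0,0,0]
    - [-0.026,-0.85,0,0,0,0]
    - [-0.026,-0.85,0,0,0,0]
    - [-0.026,-0.85,0,0,0,0]
    - [-0.026,-0.85,0,0,0,0]
    - [-0.026,-0.85,0,0,0,0]
    - [-0.026,-0.85,0,0,0,0]
    - [-0.026,-0.85,0,0,0,0]
    - [-0.026,-0.85,0,0,0,0]
    - [-0.026,-0.6,0,0,0,0]

```text
t: 51.05
ee_pos: [0.4857, 0.0656, 0.1718]
eef_rot: [-0.001, 1.0, 0.001, -0.001]
force: [-0.0, 0.0, -3.1]
finger_gap: 0.381
grip_force: 29.9
```

carry_out:
  targets:
    - [0,-0.35,0,0,0,0]
    - [0,0,0,0,0,0]
    - [0,0,0.2,0,0,0]
    - [0,0,0.35,0,0,0]
    - [0,0,0.35,0,0,0]
    - [0,0,0.25,0,0,0]
    - [0,0,0.15,0,0,0]
    - [0,0,0.08,0,0,0]
    - [0,0,0.05,0,0,0]
    - [0,0,0.03,0,0,0]
    - [0,0,0.025,0,0,0]
    - [0,0,0,0,0,0]

```text
t: 52.25
ee_pos: [0.4875, 0.0769, 0.1139]
eef_rot: [0.0, 1.0, 0.001, 0.0]
force: [0.2, -0.1, -2.7]
finger_gap: 0.378
grip_force: 30.0
```

carry_out:
  targets:
    - [0,0,0.025,0,0,0]
    - [0,0,0.02,0,0,0]
    - [0,0,0,0,0,0]

```text
t: 52.55
ee_pos: [0.488, 0.077, 0.1137]
eef_rot: [-0.0, 1.0, 0.001, 0.001]
force: [-2.5, 0.1, 6.3]
finger_gap: 0.378
grip_force: 30.6
```

carry_out:
  targets:
    - [0,0,0,0,0,0]
    - [0,0,0,0,0,0]
    - [0,0,0,0,0,0]
    - [0,0,0,0,0,0]
    - [0,0,-0.2,0,0,0]
    - [0,0,-0.4,0,0,0]
    - [0,0,-0.5,0,0,0]
    - [0,0,-0.5,0,0,0]
    - [0,0,-0.3,0,0,0]
  jaw: 0.2

```text
t: 53.45
ee_pos: [0.4881, 0.0769, 0.1901]
eef_rot: [-0.0, 1.0, 0.001, 0.002]
force: [0.9, -1.0, -0.0]
finger_gap: 0.602
grip_force: 0.0
```

carry_out:
  targets:
    - [-0.185,0.794,0,0,0,0]
    - [-0.185,0.794,0,0,0,0]
    - [-0.185,0.794,0,0,0,0]
    - [-0.185,0.794,0,0,0,0]
    - [-0.185,0.794,0,0,0,0]
    - [-0.185,0.794,0,0,0,0]
    - [-0.185,0.794,0,0,0,0]
    - [-0.185,0.794,0,0,0,0]
    - [-0.185,0.794,0,0,0,0]
    - [-0.185,0.794,0,0,0,0]
    - [-0.185,0.794,0,0,0,0]
    - [-0.185,0.794,0,0,0,0]

```text
t: 54.65
ee_pos: [0.3984, -0.3056, 0.1879]
eef_rot: [0.0, 1.0, 0.0, 0.0]
force: [-0.5, 0.3, -0.2]
finger_gap: 0.598
grip_force: 0.0
```

carry_out:
  targets:
    - [0,0,0,0,0,0]
    - [0,0,0,0,0,0]
    - [0,0,0,0,0,0]

```text
t: 54.95
ee_pos: [0.399, -0.3037, 0.1877]
eef_rot: [-0.0, 1.0, 0.001, 0.0]
force: [-0.5, -0.9, 0.2]
finger_gap: 0.598
grip_force: 0.0
```

Descend 0.0865 m to the knob.

carry_out:
  targets:
    - [0,0,0.36,0,0,0]
    - [0,0,0.36,0,0,0]
    - [0,0,0.36,0,0,0]
    - [0,0,0.36,0,0,0]
    - [0,0,0.36,0,0,0]
    - [0,0,0.25,0,0,0]
    - [0,0,0.1,0,0,0]
    - [0,0,0,0,0,0]

```text
t: 55.75
ee_pos: [0.3986, -0.3042, 0.101]
eef_rot: [-0.0, 1.0, 0.0, -0.0]
force: [0.6, 0.2, -0.6]
finger_gap: 0.603
grip_force: 0.0
```

carry_out:
  targets:
    - [0,0,0,0,0,0]
    - [0,0,0,0,0,0]
    - [0,0,0,0,0,0]
    - [0,0,0,0,0,0]
    - [0,0,0,0,0,0]
    - [0,0,0,0,0,0]
    - [0,0,0,0,0,0]
  jaw: -1
  squeeze: 30

```text
t: 56.45
ee_pos: [0.3993, -0.3045, 0.1025]
eef_rot: [0.0, 1.0, 0.001, 0.001]
force: [1.1, 2.8, 5.2]
finger_gap: 0.276
grip_force: 29.8
```

carry_out:
  targets:
    - [0,0,-0.1,0,0,0]
    - [0,0,-0.2,0,0,0]
    - [0,0,-0.3,0,0,0]
    - [0,0,-0.4,0,0,0]
    - [0,0,-0.3,0,0,0]
    - [0,0,-0.2,0,0,0]
    - [0,0,0,0,0,0]

```text
t: 57.15
ee_pos: [0.3995, -0.305, 0.1636]
eef_rot: [0.001, 1.0, 0.0, 0.001]
force: [0.8, -0.5, -1.8]
finger_gap: 0.274
grip_force: 29.7
```

carry_out:
  targets:
    - [0.08,-0.3,0,0,0,0]
    - [0.14,-0.5,0,0,0,0]
    - [0.18,-0.65,0,0,0,0]
    - [0.2,-0.7,0,0,0,0]
    - [0.2,-0.7,0,0,0,0]
    - [0.2,-0.7,0,0,0,0]
    - [0.2,-0.7,0,0,0,0]
    - [0.2,-0.7,0,0,0,0]
    - [0.2,-0.7,0,0,0,0]
    - [0.18,-0.65,0,0,0,0]
    - [0.14,-0.5,0,0,0,0]
    - [0.08,-0.33,0,0,0,0]

```text
t: 58.35
ee_pos: [0.4779, -0.0168, 0.1606]
eef_rot: [-0.0, 1.0, 0.002, -0.001]
force: [0.3, -1.1, -2.0]
finger_gap: 0.27
grip_force: 29.8
```

carry_out:
  targets:
    - [0,0,0,0,0,0]
    - [0,0,0.2,0,0,0]
    - [0,0,0.35,0,0,0]
    - [0,0,0.35,0,0,0]
    - [0,0,0.25,0,0,0]
    - [0,0,0.15,0,0,0]
    - [0,0,0.08,0,0,0]
    - [0,0,0.05,0,0,0]
    - [0,0,0.03,0,0,0]
    - [0,0,0.03,0,0,0]
    - [0,0,0,0,0,0]

```text
t: 59.45
ee_pos: [0.479, -0.0191, 0.1027]
eef_rot: [0.0, 1.0, 0.001, 0.001]
force: [0.1, 0.4, -1.2]
finger_gap: 0.276
grip_force: 29.8
```

carry_out:
  targets:
    - [0,0,0.02,0,0,0]
    - [0,0,0.015,0,0,0]
    - [0,0,0,0,0,0]

```text
t: 59.75
ee_pos: [0.4794, -0.0189, 0.1024]
eef_rot: [-0.0, 1.0, 0.001, 0.001]
force: [-1.0, 1.9, 5.6]
finger_gap: 0.274
grip_force: 30.1
```

Touching. Release, rise, withdraw to the side and check.

carry_out:
  targets:
    - [0,0,0,0,0,0]
    - [0,0,0,0,0,0]
    - [0,0,0,0,0,0]
    - [0,0,0,0,0,0]
    - [0,0,-0.2,0,0,0]
    - [0,0,-0.4,0,0,0]
    - [0,0,-0.6,0,0,0]
    - [0,0,-0.6,0,0,0]
    - [0,0,-0.6,0,0,0]
    - [0,0,-0.6,0,0,0]
    - [0,0,-0.6,0,0,0]
  jaw: 0.1

```text
t: 60.85
ee_pos: [0.4785, -0.0191, 0.2464]
eef_rot: [0.0, 1.0, 0.0, 0.0]
force: [0.1, -0.4, -0.2]
finger_gap: 0.55
grip_force: 0.0
```

carry_out:
  targets:
    - [-0.1,0.4,0,0,0,0]
    - [-0.2,0.8,0,0,0,0]
    - [-0.2,0.8,0,0,0,0]
    - [-0.2,0.8,0,0,0,0]
    - [-0.2,0.8,0,0,0,0]
    - [-0.2,0.8,0,0,0,0]
    - [-0.1,0.4,0,0,0,0]
    - [0,0,0,0,0,0]
    - [0,0,0,0,0,0]

```text
t: 61.75
ee_pos: [0.4308, -0.2111, 0.2451]
eef_rot: [-0.0, 1.0, 0.0, 0.0]
force: [-1.1, -0.1, -0.4]
finger_gap: 0.547
grip_force: 0.0
```

```bash
python3 - <<'E'
from h import *
st();m=np.load('m0.npz')
for n,k in(('scene','a'),('side','b')):
    f,P,_=snap(n,n+'_end.png');P=P.reshape(-1,3);P=P[np.isfinite(P).all(1)]
    Q=m[k].reshape(-1,3);Q=Q[np.isfinite(Q).all(1)]
    for nm,b in(('lid',(.44,.53,-.06,.02,.083,.098)),('cup',(.60,.68,-.025,.06,.094,.106)),('vase',(.45,.53,.03,.11,.098,.115)),('dish',(.6,.72,.08,.15,.038,.05)),('bowl',(.64,.75,-.35,-.25,.044,.06))):
        a,c=box(P,*b),box(Q,*b);print(n,nm,'shift mm',(circ(a[:,:2])-circ(c[:,:2]))[:2]*1e3)
    if n=='side':cv2.imwrite('pics/e.png',f)
E
```

```text
{'t': 61.75, 'q': [-0.5742, -0.0687, 1.5442, 0.0006, 1.6659, 0.9963], 'ee_pos': [0.4308, -0.2111, 0.2451], 'eef_rot': [-0.0002, 1.0, 0.0002, 0.0002], 'force': [-1.1191, -0.0557, -0.3871], 'finger_gap': 0.5472, 'grip_force': 0.0}
scene lid shift mm [-0.3  0.1]
scene cup shift mm [-0.7  1.1]
scene vase shift mm [-1.3  0.3]
scene dish shift mm [0.2 0. ]
scene bowl shift mm [-0.2  0.1]
side lid shift mm [-0.7  0.3]
side cup shift mm [-0.4  0.9]
side vase shift mm [-0.7  0.3]
side dish shift mm [-0.5 -0.4]
side bowl shift mm [ 0.  -0.1]
```

View pics/e.png

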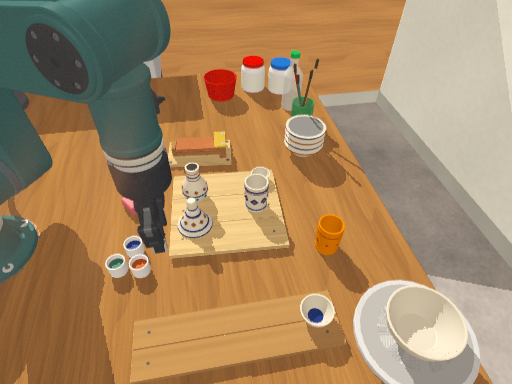

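The lid (195,220), vase (195,183) and cup (257,190) stand upright within 1.5 mm of their old places, and the tile lies in the jig at (198,144). Handing in.

```bash
python3 -c "
from workcell import arm
print(arm.close_job())"
```

```text
the job is handed in; nothing more can be done
None
```

The job is handed in, with no verdict shown: the tile lies flat and centred in the jig under the lip, and the lid, cup and vase stand within 1.5 mm of their original places by camera.

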